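Find the heavy side of an eccentric rotor by feel and hold it down

TASK

The eccentric weight is clamped somewhere inside this shaker rotor and I have to undo the hub screw without the weight swinging round. First swing the bench magnifier about a quarter turn to the left (clockwise seen from above), out of the way of the rotor's red crank handle, then turn the rotor by that handle, feel where its heavy side is, and bring the heavy side straight down. Finish while still holding the handle firmly there, with the rotor at rest, and do not disturb the tools, bottle and other things round about.

Things in the scene. Friction and masses are not known exactly. Their poses are not given: they have to be found in the camera images.
- stand: green bearing pedestal of a sieve-shaker drive, fixed to the bench: base plate 150 x 150 x 14 mm, upright housing behind the rotor, 190 mm high. Origin on the bench directly below the back face of the rotor disc; its x axis runs along the shaft, away from the robot into the housing, z up, y to the left as seen from the robot.
- hub (a point): point on the shaft axis at the rotor's blank grey front cover, 36 mm in front of the stand's origin, 150 mm above the bench; fixed, axes as the stand. Hidden behind the cover one weight is clamped, each time at another unknown angle from the handle; it pulls with at most 0.20 to 0.28 N m: turning is harder while its side is raised, easier while lowered (1 to 13 N at the handle).
- rotor (a joint): turn of the rotor about the shaft, rad: 0 = crank handle straight above the shaft, growing clockwise as the robot sees it (handle up -> right -> down -> left); no stops, counts on beyond a full turn. The greased bearing drags with a steady 0.31 N m either way, so the rotor stays wherever it is left. An aluminium disc, 140 mm across, 32 mm thick.
- handle_grip (a point): grip point on the axis of the red crank handle, 45 mm from the shaft axis, 66 mm in front of the rotor's cover; it turns with the rotor (its z axis points from the shaft to the handle).
- handle: red revolving sleeve of the crank handle: 17 to 23 mm thick, 82 mm long, parallel to the shaft, reaching from 12 to 94 mm in front of the cover, 45 mm from the shaft axis; light (15 g) and free to spin on its pin, so the fingers can keep pointing down through a whole turn. Origin on the sleeve's axis in the plane of the rotor's back face.
- lens_arm (a joint): swing of the magnifier arm about its post, rad, growing clockwise seen from above (lens from in front of the rotor round to the left); stops at -0.4 and 1.9; starts between -0.15 and 0.2, with the lens above the crank handle. Stiff: 0.5 N m dry friction, stays where left. A quarter turn is about 1.5; below 1.1 it still counts as in the way.
- lens_knob (a point): centre of the upright black grip knob on the magnifier arm, 20 mm thick, 34 mm tall (17 mm above and below this point), 145 mm from the post's axis, about 273 mm above the bench; turns with the arm, its x axis points along the arm away from the post.
- lens (a point): centre of the round white-framed lens, 116 mm across the frame, lying level 243 mm above the bench, 230 mm from the post's axis.
- magnifier: round white foot (112 mm across, 21 mm high) and upright steel post (18 mm thick, 243 mm high) of the bench magnifier, heavy, does not move. Origin at the centre of the foot's underside, on the arm's swing axis.
- bottle: small glass bottle with an orange cap, 46 mm across, 97 mm high, bystander, leave alone; origin at the centre of its underside.
- tub: white screw-lid tub, 62 mm across, 88 mm high, bystander, leave alone; origin at the centre of its underside.
- bench_timer: white bench timer with three coloured buttons, 62 x 62 x 21 mm, bystander, leave alone; origin at the centre of its underside.
- ratchet: small ratchet with a black grip, 155 mm long, 27 mm wide, lying, bystander, leave alone; origin at the centre of its underside.
- spanner: small steel open-ended spanner, 105 mm long, 24 mm wide, 6 mm high, lying, bystander, leave alone; origin at the centre of its underside.
- tape: roll of tan tape lying flat, 96 mm across, 25 mm high, bystander, leave alone; origin at the centre of its underside.
- driver: screwdriver with a red handle, 173 mm long, 26 mm thick, lying, bystander, leave alone; origin below the middle of its length.

How it is judged:
By the outcome, as a careful person would: the job done as asked, in the order asked, and still so for the second after the job is handed in, while the arm keeps its last pose, push and grip.
It also fails if it takes over 72 s, if anything falls off the work surface, if the arm or the gripper's body presses on something with over 40 N, if the wrist force passes 120 N, or if a joint passes its speed limit or range.

ROBOT

A 7-joint arm with a two-finger parallel gripper is mounted at the origin on a cart in front of the work surface, level with it; the furniture and walls round the work are solid. World frame = base frame: x ahead of the robot, y to its left, z up, the work surface at z = 0. Lengths are in mm, angles in rad, forces in N, time in s.
With the tool pointing down it reaches from about 400 to 875 mm from the base axis. Payload 4.4 kg.
Tool frame: the origin (TCP) lies between the finger pads; the fingertips stand 11 mm ahead of it and the grasp point (between the pads) lies 8 mm behind it; y points along the fingers, x is the direction in which the jaws open and shut, and the axes are right-handed (so a half turn about y gives the same grasp; the last joint's range is limited). The gripper opens to 85 mm and grips with 20 to 120 N. Pads are 22 mm wide; open, the fingers measure 114 mm over their backs; the gripper's body (76 mm by 85 mm) begins 54 mm behind the grasp point. The pads swing forward as they close: fully open they stand 13 mm farther back than shut.
Start: joints at [1.186, 0.628, 0.038, 1.517, -0.027, 0.996, -0.02], TCP at [203.755, -617.253, 242.313] pointing down, gripper open.
Joint ranges: [-3.06, 3.06], [-0.37, 2.12], [-1.25, 1.32], [0.18, 2.47], [-1.1, 4.24], [0.23, 1.98], [-2.94, 2.94]. Speed limits (rad/s): [2.57, 2.57, 3.14, 3.14, 3.14, 3.14, 3.14].

INTERFACE

Orientations are given as [roll, pitch, yaw] about the fixed x, y, z axes, in that order (R = Rz(yaw) Ry(pitch) Rx(roll)).
In Python, from cell import * gives the robot as it stands.
- The arm moves only by the shell command python3 -m jog 'ROWS'. ROWS is JSON, a list of rows, each an object of numbers: "x", "y", "z": the shift along the tool's x, y, z in mm; "ax", "ay", "az": the turn, a rotation vector about the tool's x, y, z in rad; "grip": the finger opening in mm, from 0 to 85.4. In form: [{"x": .., "y": .., "z": .., "ax": .., "ay": .., "az": .., "grip": ..}, ...]. A call has 1 to 5 rows; each row is the pose to reach, as a shift and turn from the pose commanded when the call began, along the tool's axes at that moment; what a row does not reach only later rows make up. A row lasts 1/10 s, in which the tool goes at most 50 mm and 8.59 degrees, less where a joint would pass 70% of its speed; a pose out of reach is approached as far as the arm can. A call with a gripper value outside its range is refused whole. The fingers move at their own pace and stop on an object; the grip force is fixed at half the most. Time passes only in rows, so rows that repeat a pose let the fingers close. It gives the time, the measured TCP pose, the force and the opening at its end, in the units of the state.
- read_state(): the state, without advancing time (a new reading comes with each control period).
- get_image(name): name is "scene" or "top"; returns a dict with "color" (420x560x3 uint8, red, green, blue), "vfov" (degrees; the focal length in pixels is half the picture's height over the tangent of half this angle, whatever the lens; pixels are square), "cx", "cy" (the principal point, pixels), "k1" (the pictures are not rectified: a ray, as slopes to the right and down, at radius r is drawn at 1 + k1 r^2 times it, then the intrinsics apply), "camera_from_world" (4x4, takes a point from world to camera coordinates). Camera axes: x right, y down, z forward; pixel columns grow to the right and rows downward; lengths in mm; the calibration is good to about 2 mm. A picture is of the moment at which its call begins. There is no depth.
- finish_job(): hands the job in, once; it reports no verdict.
The state is a dict: "clock": time; "qpos": joint angles; "qd": joint speeds; "tau": joint torques, N m; "eef_pos": TCP position; "tool_rot": TCP orientation; "force": force on the tool from outside, world axes, zero at the start; "torque": the same for the moment, N m; "width": finger opening in mm.
Only numpy, scipy, OpenCV 4.12 (cv2) and the standard library are available. Lean on these libraries where they do the work, as an engineer would, in place of code of your own. Each camera call takes 0.05 s, during which the arm holds its last target.

## Working session

There is one attempt and no reset: what is moved stays moved. The work goes in short steps, Python scripts to look and compute and a shell command to move; the robot and the scene stay as the last step left them, time stands still between calls to the robot, and variables do not carry over. Pictures are saved under pics/ and viewed, and the job is handed in when it is done.

```bash
ls; mkdir -p pics
python3 - <<'E'
from cell import *
import cv2
print(read_state())
for n in("scene","top"):
    d=get_image(n); cv2.imwrite(f"pics/{n}0.png",d["color"][:,:,::-1]); print({k:v for k,v in d.items() if k!="color"})
E
```

```text
pics
{'clock': 0.0, 'qpos': array([ 1.18621425,  0.62937   ,  0.03841409,  1.51835795, -0.02704611,
        0.99629179, -0.01997251]), 'qd': array([-0.00122572, -0.0009541 , -0.00036882, -0.00055166,  0.00020057,
        0.00152416,  0.00041437]), 'tau': array([-5.98498609e-04, -5.63402867e+01,  1.22552276e+00, -1.93444026e+01,
        1.08444181e-02,  1.07007462e-02,  1.01017989e-06]), 'eef_pos': array([ 203.58439142, -616.66378769,  241.37628908]), 'tool_rot': array([-1.57076749,  0.00191072, -1.25198907]), 'force': array([-0.00840423, -0.22871605,  0.99539731]), 'torque': array([ 0.01044425,  0.00033693, -0.03024479]), 'width': 85.48540266455925}
{'vfov': 54.86591698553829, 'cx': 278.4923919265776, 'cy': 207.31677761009115, 'k1': -0.08659240077210045, 'camera_from_world': array([[-6.75816326e-01, -7.36902567e-01, -1.57130729e-02,
         3.86284944e+02],
       [-4.89030186e-01,  4.64237980e-01, -7.38466367e-01,
         4.12152858e+02],
       [ 5.51472366e-01, -4.91383460e-01, -6.74107206e-01,
         8.97248227e+02],
       [ 0.00000000e+00,  0.00000000e+00,  0.00000000e+00,
         1.00000000e+00]])}
{'vfov': 54.71648371761751, 'cx': 285.17583334743847, 'cy': 207.96728724607146, 'k1': 0.021518818567194717, 'camera_from_world': array([[ 1.97725487e-02, -9.99659260e-01,  1.70414474e-02,
        -2.44495521e+01],
       [-9.91066868e-01, -2.18454125e-02, -1.31564588e-01,
         5.90748763e+02],
       [ 1.31892036e-01, -1.42878466e-02, -9.91161111e-01,
         1.20559876e+03],
       [ 0.00000000e+00,  0.00000000e+00,  0.00000000e+00,
         1.00000000e+00]])}
```

View pics/scene0.png

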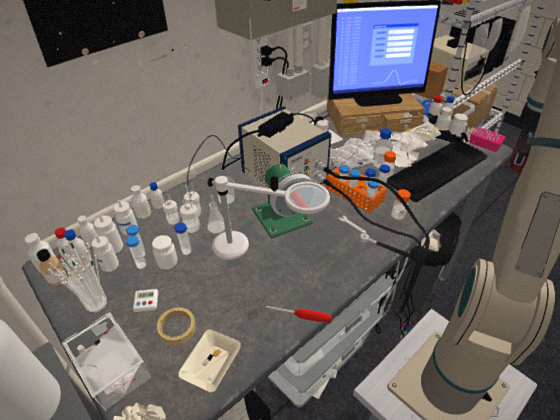

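View pics/top0.png

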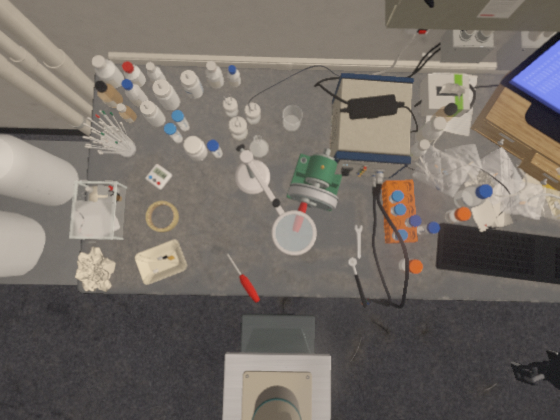

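```bash
cat > h.py <<'E'
from cell import *
import numpy as np, cv2
from scipy.spatial.transform import Rotation as Ro
def cam(d):
    f=210/np.tan(np.radians(d["vfov"])/2); return f,d["cx"],d["cy"],d["k1"],np.array(d["camera_from_world"])
def ray(d,u,v):
    f,cx,cy,k,T=cam(d); q=np.array([(u-cx)/f,(v-cy)/f]); p=q.copy()
    for _ in range(20): p=q/(1+k*(p@p))
    R=T[:3,:3]; return -R.T@T[:3,3], R.T@np.array([p[0],p[1],1.])
def onz(d,u,v,z):
    o,r=ray(d,u,v); return o+r*(z-o[2])/r[2]
def proj(d,P):
    f,cx,cy,k,T=cam(d); c=T[:3,:3]@np.asarray(P,float)+T[:3,3]; p=c[:2]/c[2]; p=p*(1+k*(p@p)); return p*f+[cx,cy]
def two(d1,a,d2,b):
    o1,r1=ray(d1,*a);o2,r2=ray(d2,*b); A=np.c_[r1,-r2]; s=np.linalg.lstsq(A,o2-o1,rcond=None)[0]
    p,q=o1+s[0]*r1,o2+s[1]*r2; return (p+q)/2, np.linalg.norm(p-q)
def crop(d,name,x0,y0,x1,y1,s):
    cv2.imwrite(f"pics/{name}.png",cv2.resize(d["color"][y0:y1,x0:x1,::-1],None,fx=s,fy=s,interpolation=cv2.INTER_CUBIC))
def st():
    s=read_state(); R=Ro.from_euler('xyz',s["tool_rot"]).as_matrix(); return s,np.array(s["eef_pos"]),R
E
python3 - <<'E'
from h import *
a=get_image("scene");b=get_image("top")
crop(a,"s1",190,150,350,270,5); crop(b,"t1",225,130,365,270,4)
s,p,R=st(); print(R.round(3))
for n,d in(("s",a),("t",b)): print(n,proj(d,p))
E
```

```text
[[ 0.313 -0.     0.95 ]
 [-0.95   0.001  0.313]
 [-0.001 -1.    -0.   ]]
s [516.36519779 155.51493505]
t [531.04345946 359.74340415]
```

View pics/s1.png

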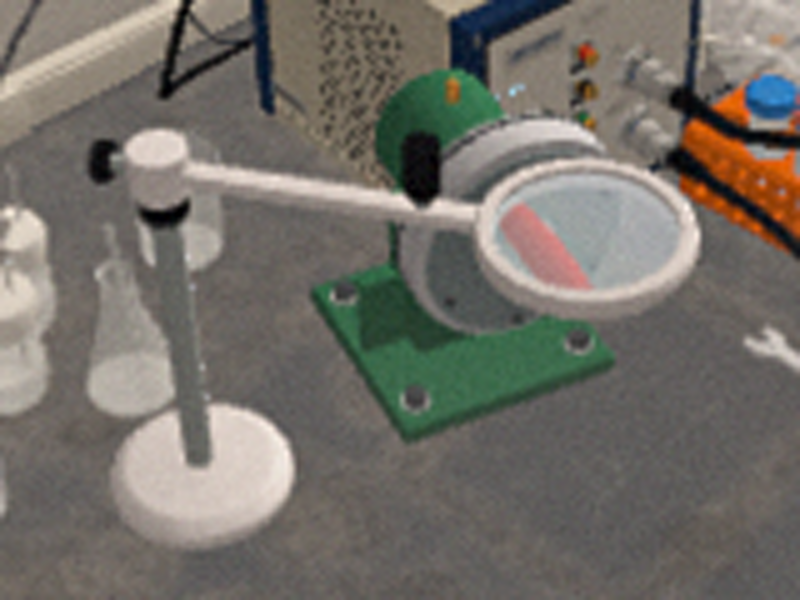

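View pics/t1.png

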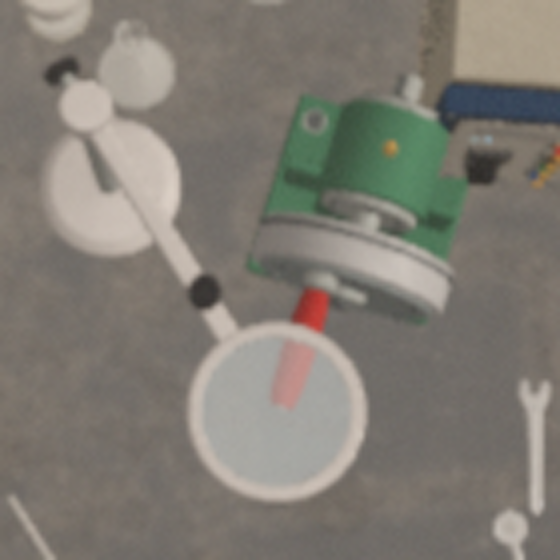

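Run:
```python
from h import *
a=get_image("scene");b=get_image("top")
S=lambda x,y:(190+x/5-.4,150+y/5-.4); T=lambda x,y:(225+x/4-.4,130+y/4-.4)
print("knob",two(a,S(421,167),b,T(204,291)),onz(b,*T(204,291),290))
print("lens",two(a,S(588,238),b,T(278,410)),onz(b,*T(278,410),243))
print("foot",onz(a,*S(205,465),21),onz(b,*T(112,187),21))
print("posttop",two(a,S(160,150),b,T(86,105)), onz(b,*T(86,105),275))
for c in((312,290),(410,438),(613,358)): print("plate",onz(a,*S(*c),14))
print("platetop",onz(b,*T(300,97),14),onz(b,*T(250,270),14))
print("bolts",[onz(a,*S(*c),16) for c in((344,294),(415,397),(578,341))])
print("handle front",two(a,S(580,285),b,T(285,402)))
print("handle back",two(a,S(512,212),b,T(318,292)))
```

```text
knob (array([571.87568368,  13.58980235, 271.64047474]), np.float64(5.2603245254364035)) [571.11150882  15.22504516 290.        ]
lens (array([500.65879775, -35.15689219, 239.6612126 ]), np.float64(5.9758530192972295)) [502.66099411 -33.06045788 243.        ]
foot [682.59336052  93.10019262  21.        ] [691.42855243  91.89411231  21.        ]
posttop (array([692.35807579,  91.38284513, 256.54125212]), np.float64(6.900117780329452)) [689.97280127  92.32341389 275.        ]
plate [764.45451648 -58.23725762  14.        ]
plate [619.68237601 -15.79089546  14.        ]
plate [ 582.98839929 -156.27633173   14.        ]
platetop [769.45403681 -54.98561016  14.        ] [629.0533798  -17.82350012  14.        ]
bolts [array([745.13750796, -69.7408712 ,  16.        ]), array([642.25871573, -40.23944576,  16.        ]), array([ 607.86280375, -149.70005047,   16.        ])]
handle front (array([509.5695402 , -40.92785775, 197.7663146 ]), np.float64(4.8654510712525))
handle back (array([584.61885881, -62.7747205 , 189.47778028]), np.float64(6.073331224152697))
```

```bash
python3 -m jog '[{"y":-50},{"y":-100},{"x":-160,"y":-100,"z":180},{"x":-160,"y":-100,"z":180},{"x":-160,"y":-100,"z":180}]'; python3 -m jog '[{"x":-160,"z":180},{"x":-160,"z":180},{"x":-160,"z":180},{"x":-160,"z":180},{"x":-160,"z":180}]'
```

```text
$[0]: bad value
$[0]: bad value
```

```bash
python3 -m jog '[{"x":0,"y":-50,"z":0,"ax":0,"ay":0,"az":0,"grip":85},{"x":0,"y":-100,"z":0,"ax":0,"ay":0,"az":0,"grip":85},{"x":-160,"y":-100,"z":180,"ax":0,"ay":0,"az":0,"grip":85},{"x":-160,"y":-100,"z":180,"ax":0,"ay":0,"az":0,"grip":85},{"x":-160,"y":-100,"z":180,"ax":0,"ay":0,"az":0,"grip":85}]'
```

```text
clock: 0.8
eef_pos: [279.6, -486.0, 342.6]
tool_rot: [-1.57, -0.001, -1.253]
force: [1.6, -0.4, 0.8]
width: 85.0
```

```bash
python3 -m jog '[{"x":-383,"y":0,"z":434,"ax":0,"ay":0,"az":0,"grip":85},{"x":-383,"y":0,"z":434,"ax":0,"ay":0,"az":0,"grip":85},{"x":-383,"y":0,"z":434,"ax":0,"ay":0,"az":0,"grip":85},{"x":-383,"y":0,"z":434,"ax":0,"ay":0,"az":0,"grip":85},{"x":-383,"y":0,"z":434,"ax":0,"ay":0,"az":0,"grip":85}]'
python3 - <<'E'
from h import *
s,p,R=st(); t=np.array([571.5,14,340]); print(p,s["qpos"],R.T@(t-p))
E
```

```text
clock: 1.3
eef_pos: [405.8, -269.8, 342.6]
tool_rot: [-1.57, -0.001, -1.252]
force: [0.3, -0.6, -1.1]
width: 85.0
[ 405.7968139  -269.81394956  342.6113199 ] [ 0.57629217  0.28282343 -0.06180218  1.81287989  0.01999085  1.0457236
 -0.74531924] [-217.64133736    2.59427531  246.25239258]
```

```bash
python3 -m jog '[{"x":-218,"y":0,"z":246,"ax":0,"ay":-0.25,"az":0,"grip":85},{"x":-218,"y":0,"z":246,"ax":0,"ay":-0.25,"az":0,"grip":85},{"x":-218,"y":0,"z":246,"ax":0,"ay":-0.25,"az":0,"grip":85},{"x":-218,"y":0,"z":246,"ax":0,"ay":-0.25,"az":0,"grip":85},{"x":-218,"y":0,"z":246,"ax":0,"ay":-0.25,"az":0,"grip":85}]';python3 -m jog '[{"x":-50,"y":0,"z":80,"ax":0,"ay":0,"az":0,"grip":85}]'
python3 - <<'E'
from h import *
s,p,R=st(); t=np.array([571.5,14,340]); print(p,s["qpos"],R.T@(t-p),R.round(3))
E
```

```text
clock: 1.8
eef_pos: [531.6, -53.9, 342.6]
tool_rot: [-1.57, -0.001, -1.002]
force: [0.5, -0.6, 0.4]
width: 85.0
clock: 1.9
eef_pos: [553.3, -8.9, 342.4]
tool_rot: [-1.57, -0.001, -1.003]
force: [0.6, -0.3, 0.4]
width: 85.0
[553.30833408  -8.90845864 342.44285568] [ 0.11449944  0.39421912 -0.21721141  1.64690753  0.09302793  1.10981506
 -1.1306234 ] [-9.52410068  2.4486733  27.6585834 ] [[ 0.538  0.001  0.843]
 [-0.843 -0.     0.538]
 [ 0.001 -1.     0.   ]]
```

```bash
python3 -m jog '[{"x":-9.5,"y":0,"z":27.5,"ax":0,"ay":0,"az":0,"grip":85},{"x":-9.5,"y":20,"z":27.5,"ax":0,"ay":0,"az":0,"grip":85},{"x":-9.5,"y":20,"z":27.5,"ax":0,"ay":0,"az":0,"grip":85}]'
python3 - <<'E'
from h import *
a=get_image("scene");b=get_image("top")
crop(a,"s2",190,90,350,230,5); crop(b,"t2",225,130,365,270,4)
s,p,R=st(); print(p,proj(b,p),proj(a,p))
E
```

```text
clock: 2.2
eef_pos: [569.0, 13.2, 320.0]
tool_rot: [-1.575, 0.002, -1.0]
force: [-1.5, -0.8, -0.1]
width: 85.3
[569.8950479   11.61570751 322.20334962] [277.025946   200.91627347] [273.38910345 166.80453274]
```

View pics/s2.png

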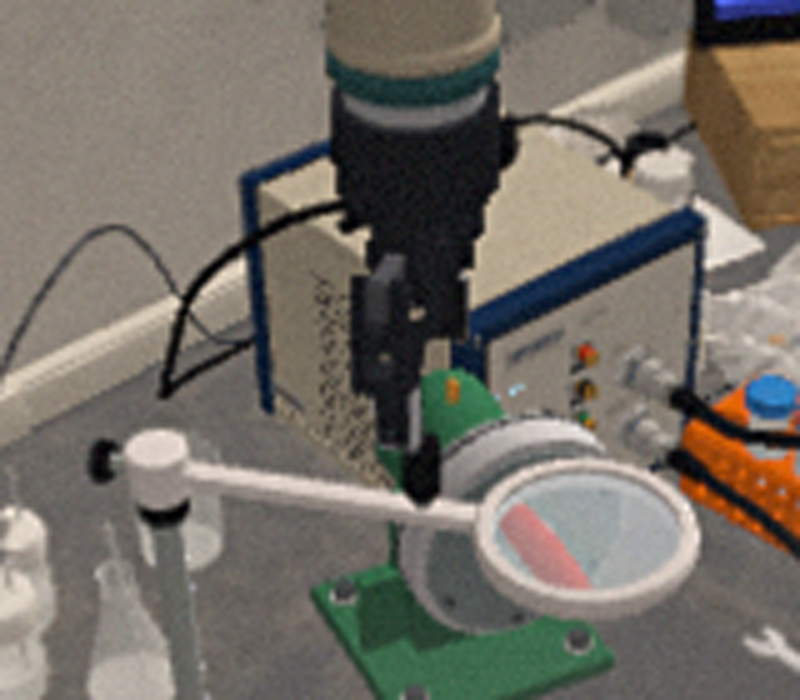

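View pics/t2.png

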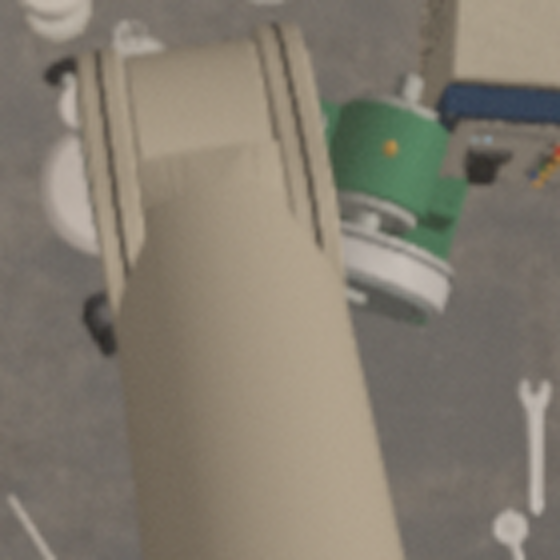

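Run:
```python
from h import *
a=get_image("scene")
s,p,R=st(); 
f=lambda P:((proj(a,P)-[190,90])*5).round()
for sx in(-46,0,46): print(sx,f(p+R@[sx,0,0]),f(p+R@[sx,-8,0]))
for k in((571.5,14,290),(571.5,14,273),(574,13,290)):print(f(k))
```

```text
-46 [391. 439.] [390. 426.]
0 [417. 382.] [416. 369.]
46 [441. 330.] [441. 316.]
[413. 436.]
[414. 463.]
[411. 433.]
```

```bash
python3 -m jog '[{"x":0,"y":25,"z":0,"ax":0,"ay":0,"az":0,"grip":85},{"x":0,"y":51,"z":0,"ax":0,"ay":0,"az":0,"grip":85},{"x":0,"y":51,"z":0,"ax":0,"ay":0,"az":0,"grip":60},{"x":0,"y":51,"z":0,"ax":0,"ay":0,"az":0,"grip":40}]'; python3 -m jog '[{"x":0,"y":0,"z":0,"ax":0,"ay":0,"az":0,"grip":25},{"x":0,"y":0,"z":0,"ax":0,"ay":0,"az":0,"grip":15},{"x":0,"y":0,"z":0,"ax":0,"ay":0,"az":0,"grip":10},{"x":0,"y":0,"z":0,"ax":0,"ay":0,"az":0,"grip":10}]'
python3 - <<'E'
from h import *
a=get_image("scene");
crop(a,"s3",190,90,350,230,5)
s,p,R=st(); print(p,s["force"],s["width"],R.round(2))
E
```

```text
clock: 2.75
eef_pos: [570.7, 11.7, 272.4]
tool_rot: [-1.57, -0.001, -1.003]
force: [-0.0, 0.3, 1.0]
width: 58.8
clock: 3.15
eef_pos: [571.0, 12.6, 272.8]
tool_rot: [-1.569, -0.001, -1.002]
force: [-1.0, -0.4, 6.0]
width: 18.4
[570.97870338  12.51153244 272.86781044] [-1.32790691 -0.79026845  6.75167071] 18.67413490152866 [[ 0.54  0.    0.84]
 [-0.84  0.    0.54]
 [ 0.   -1.    0.  ]]
```

View pics/s3.png

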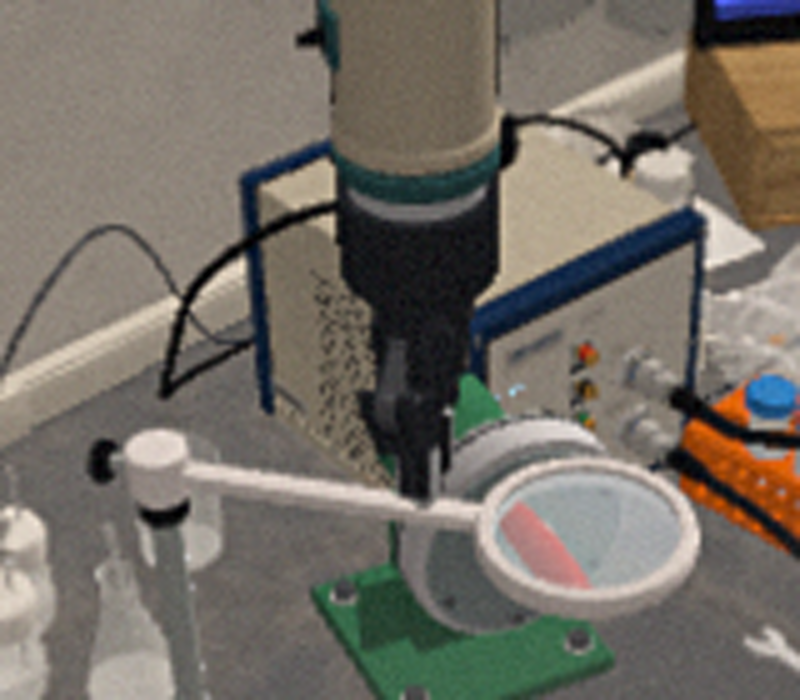

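```bash
python3 -m jog '[{"x":-17.4,"y":0,"z":1,"ax":0,"ay":0.12,"az":0,"grip":10},{"x":-34.5,"y":0,"z":4.2,"ax":0,"ay":0.24,"az":0,"grip":10},{"x":-51.1,"y":0,"z":9.3,"ax":0,"ay":0.36,"az":0,"grip":10},{"x":-66.9,"y":0,"z":16.4,"ax":0,"ay":0.48,"az":0,"grip":10},{"x":-81.9,"y":0,"z":25.3,"ax":0,"ay":0.6,"az":0,"grip":10}]'
python3 - <<'E'
from h import *
a=get_image("scene");
crop(a,"s4",190,90,350,230,5)
s,p,R=st(); print(p,s["force"],s["torque"],s["width"],s["qpos"],R.round(2))
E
```

```text
clock: 3.7
eef_pos: [546.7, 94.7, 272.9]
tool_rot: [-1.571, -0.001, -1.607]
force: [-2.8, -2.7, 8.2]
width: 18.1
[546.83849135  99.08892443 272.84629019] [-4.44528617 -1.23894539  9.16232415] [-0.70604069  0.86458593 -0.43410393] 18.406912645130262 [-0.18373641  0.45761454 -0.06614421  1.74574328  0.03388507  0.93845956
 -1.87143618] [[-0.04  0.    1.  ]
 [-1.    0.   -0.04]
 [-0.   -1.    0.  ]]
```

View pics/s4.png

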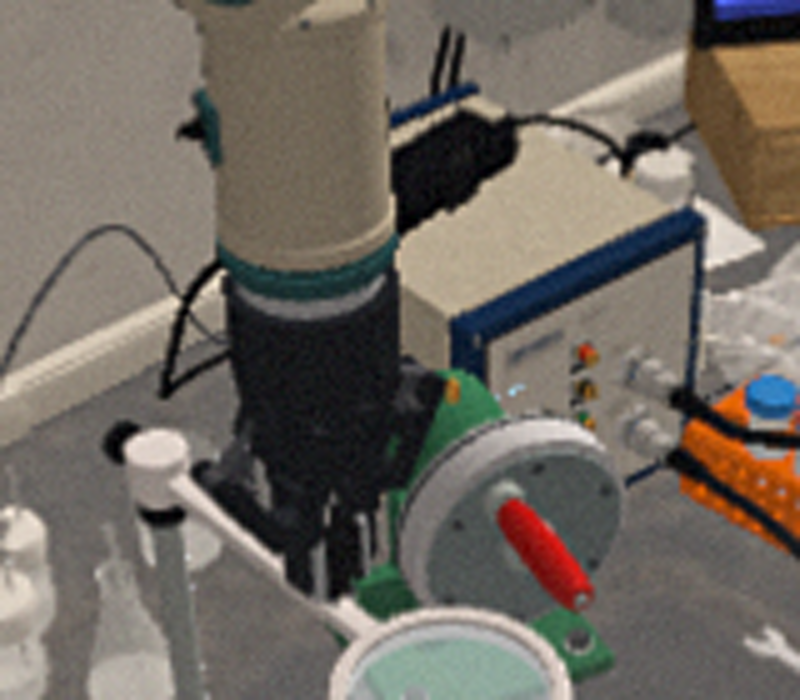

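```bash
python3 -m jog '[{"x":-17.4,"y":0,"z":1,"ax":0,"ay":0.08,"az":0,"grip":10},{"x":-34.5,"y":0,"z":4.2,"ax":0,"ay":0.16,"az":0,"grip":10},{"x":-51.1,"y":0,"z":9.3,"ax":0,"ay":0.24,"az":0,"grip":10},{"x":-66.9,"y":0,"z":16.4,"ax":0,"ay":0.32,"az":0,"grip":10},{"x":-81.9,"y":0,"z":25.3,"ax":0,"ay":0.4,"az":0,"grip":10}]'
python3 - <<'E'
from h import *
s,p,R=st(); print(p,s["force"],s["torque"],s["width"],s["qpos"],R.round(2))
th=np.arctan2(p[1]-93,p[0]-691.6);print(th, np.hypot(p[1]-93,p[0]-691.6))
for k in(.1,.2,.3,.35):
  t=np.array([691.6+145*np.cos(th-k),93+145*np.sin(th-k),p[2]]);print(k,(R.T@(t-p)).round(1))
E
```

```text
clock: 4.25
eef_pos: [572.9, 176.5, 272.7]
tool_rot: [-1.575, -0.002, -2.006]
force: [-8.7, -3.5, 11.5]
width: 18.2
[572.92015369 176.53947263 272.67942829] [-8.74259743 -3.5378097  11.51964018] [-0.78835514  1.80996791 -0.74988009] 18.235635878771706 [-0.36818315  0.52519048  0.03649197  1.62367753 -0.02322639  0.99776934
 -2.3300615 ] [[-0.42 -0.    0.91]
 [-0.91 -0.   -0.42]
 [ 0.   -1.   -0.  ]]
2.52824992608235 145.1335571418536
0.1 [-14.1  -0.    3.4]
0.2 [-27.8  -0.1   8.1]
0.3 [-41.   -0.2  14.1]
0.35 [-47.4  -0.2  17.6]
```

```bash
python3 -m jog '[{"x":-14,"y":0,"z":3.4,"ax":0,"ay":0.05,"az":0,"grip":10},{"x":-28,"y":0,"z":8,"ax":0,"ay":0.1,"az":0,"grip":10},{"x":-41,"y":0,"z":14,"ax":0,"ay":0.15,"az":0,"grip":10},{"x":-44,"y":0,"z":15.5,"ax":0,"ay":0.15,"az":0,"grip":10},{"x":-44,"y":0,"z":15.5,"ax":0,"ay":0.15,"az":0,"grip":10}]'
python3 - <<'E'
from h import *
s,p,R=st(); print(p,s["force"],s["torque"],s["width"],s["qpos"],R.round(2))
th=np.arctan2(p[1]-93,p[0]-691.6);print(th, np.hypot(p[1]-93,p[0]-691.6))
E
```

```text
clock: 4.75
eef_pos: [607.9, 211.1, 272.6]
tool_rot: [-1.571, 0.002, -2.152]
force: [-2.5, 1.3, 6.1]
width: 18.2
[607.90419736 211.07744319 272.64072778] [-2.52936707  1.26493232  6.05778985] [ 0.07303516  0.46745156 -0.26419068] 18.187437520724924 [-0.4218742   0.59044636  0.07564885  1.50191374 -0.05019239  1.05003487
 -2.48564087] [[-0.55  0.    0.84]
 [-0.84  0.   -0.55]
 [-0.   -1.   -0.  ]]
2.1874181010667746 144.73171722136246
```

```bash
python3 -m jog '[{"x":0,"y":0,"z":0,"ax":0,"ay":0,"az":0,"grip":60},{"x":0,"y":0,"z":0,"ax":0,"ay":0,"az":0,"grip":60},{"x":0,"y":-5,"z":0,"ax":0,"ay":0,"az":0,"grip":60},{"x":0,"y":-45,"z":0,"ax":0,"ay":0,"az":0,"grip":60},{"x":0,"y":-85,"z":0,"ax":0,"ay":0,"az":0,"grip":60}]'; python3 -m jog '[{"x":0,"y":0,"z":-50,"ax":0,"ay":-0.1,"az":0,"grip":60},{"x":0,"y":0,"z":-100,"ax":0,"ay":-0.2,"az":0,"grip":60},{"x":0,"y":0,"z":-140,"ax":0,"ay":-0.3,"az":0,"grip":60},{"x":0,"y":0,"z":-140,"ax":0,"ay":-0.3,"az":0,"grip":60}]'
python3 - <<'E'
from h import *
a=get_image("scene");b=get_image("top")
crop(a,"s5",190,130,350,270,5); crop(b,"t5",215,120,365,270,5)
crop(b,"t5b",50,50,470,320,1.8)
s,p,R=st(); print(p,s["force"],s["torque"],s["width"],s["qpos"],R.round(2))
E
```

```text
clock: 5.25
eef_pos: [607.3, 209.2, 356.6]
tool_rot: [-1.572, -0.002, -2.152]
force: [0.9, -0.1, -0.3]
width: 60.2
clock: 5.65
eef_pos: [485.5, 291.4, 357.3]
tool_rot: [-1.574, 0.003, -1.841]
force: [0.9, -0.5, -0.5]
width: 59.8
[490.65341507 286.81001894 357.02077706] [ 1.05966917 -0.64856146  0.20744648] [-0.01238818 -0.01659307 -0.00056405] 60.10797292602211 [-0.57211085  0.40061422 -0.00973882  1.58801318  0.00473951  1.15190723
 -2.43391746] [[-0.28  0.    0.96]
 [-0.96  0.   -0.28]
 [-0.   -1.    0.  ]]
```

View pics/s5.png

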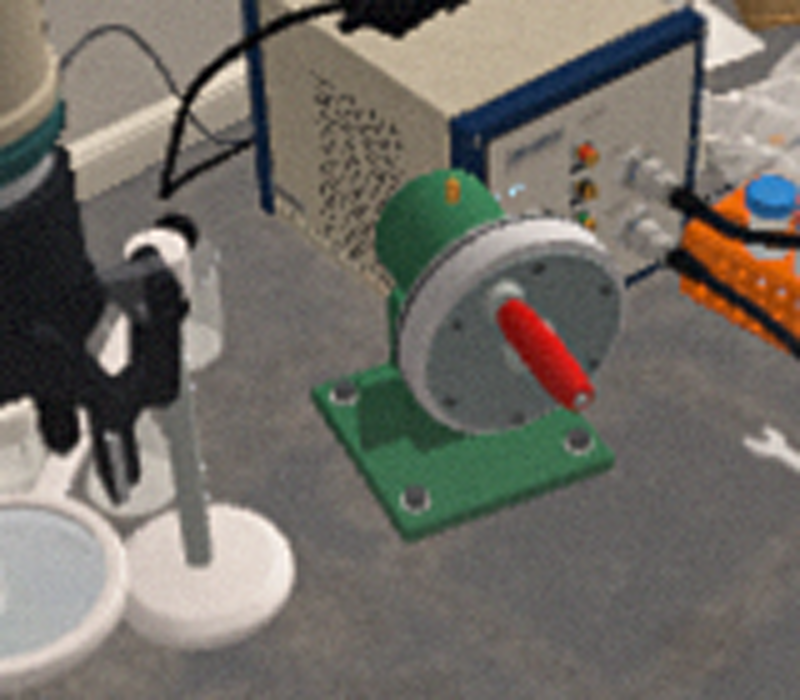

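View pics/t5.png

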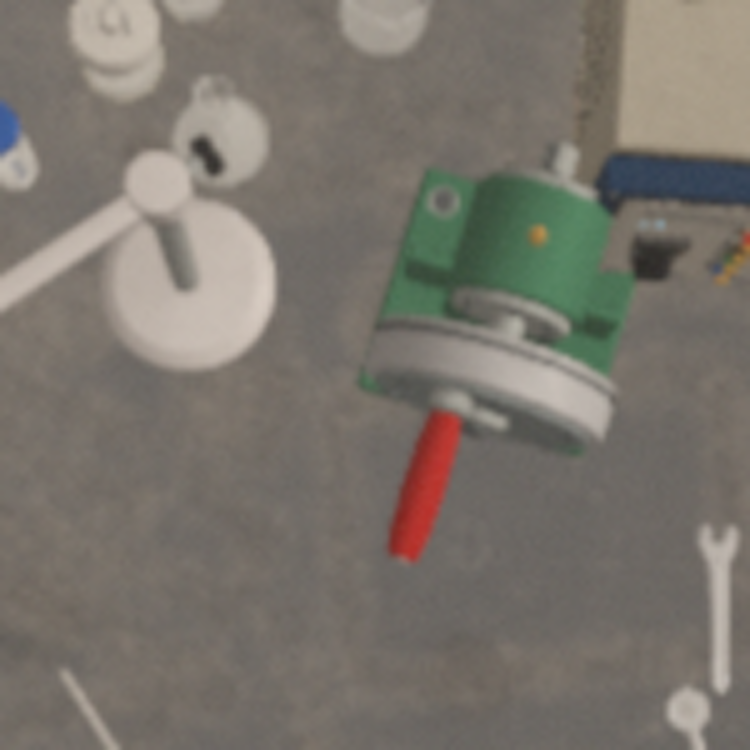

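View pics/t5b.png

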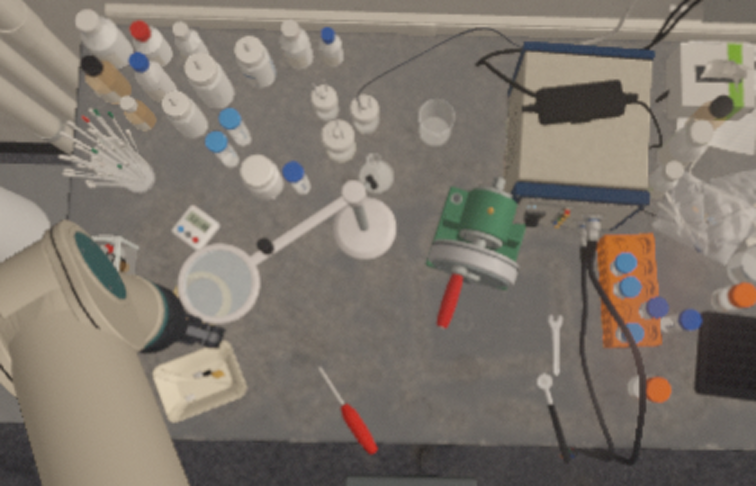

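Run:
```python
from h import *
a=get_image("scene");b=get_image("top")
S=lambda x,y:(190+x/5-.4,130+y/5-.4); T=lambda x,y:(215+x/5-.4,120+y/5-.4)
print("hub scene",onz(a,*S(527,344),150))
print("disc",[onz(b,*T(*c),150).round(1) for c in((380,318),(617,388),(367,365),(606,440))])
print("tip",two(a,S(583,398),b,T(404,557)),onz(b,*T(404,557),194))
print("back",two(a,S(505,297),b,T(452,400)),onz(b,*T(447,412),194))
for c in((312,390),(410,538),(613,458)): print("plate",onz(a,*S(*c),14))
print("platetop",onz(b,*T(430,168),14),onz(b,*T(362,382),14))
print("foot",onz(b,*T(190,285),21),onz(a,*S(205,565),21))
```

```text
hub scene [589.20044918 -83.72095007 150.        ]
disc [array([647. , -24.4, 150. ]), array([ 610.1, -158.2,  150. ]), array([620.1, -17.6, 150. ]), array([ 580.5, -152.1,  150. ])]
tip (array([507.30662422, -40.42968468, 190.34792012]), np.float64(5.952730716073022)) [509.26711728 -38.31775196 194.        ]
back (array([592.13856364, -64.70681126, 194.65375961]), np.float64(5.879003889595616)) [587.84154027 -60.17325661 194.        ]
plate [764.45451648 -58.23725762  14.        ]
plate [619.68237601 -15.79089546  14.        ]
plate [ 582.98839929 -156.27633173   14.        ]
platetop [771.65722227 -58.14224077  14.        ] [632.54500222 -17.44222567  14.        ]
foot [690.62905482  91.87007225  21.        ] [682.59336052  93.10019262  21.        ]
```

```bash
python3 - <<'E'
from h import *
s,p,R=st(); print(p,s["tool_rot"],R.T@(np.array([538.6,-46.7,180])-p))
E
python3 -m jog '[{"x":150,"y":0,"z":70,"ax":0,"ay":0,"az":0,"grip":60},{"x":150,"y":0,"z":70,"ax":0,"ay":0,"az":0,"grip":60},{"x":150,"y":0,"z":70,"ax":0,"ay":0,"az":0,"grip":60},{"x":220,"y":0,"z":90,"ax":0,"ay":0,"az":0,"grip":60},{"x":220,"y":0,"z":90,"ax":0,"ay":0,"az":0,"grip":60}]'
python3 - <<'E'
from h import *
s,p,R=st(); print(p,s["tool_rot"],R.T@(np.array([538.6,-46.7,180])-p))
E
```

```text
[492.18136252 285.24238374 356.52472545] [-1.56939080e+00 -3.55242059e-04 -1.85471964e+00] [305.58697306 176.82644292 137.29685249]
clock: 6.35
eef_pos: [517.0, 44.5, 356.3]
tool_rot: [-1.57, -0.002, -1.859]
force: [-0.3, 0.2, 0.9]
width: 60.5
[516.95792064  44.53870449 356.28650139] [-1.56988863 -0.00192967 -1.85862242] [ 81.00161048 176.48540915  46.49140594]
```

```bash
python3 -m jog '[{"x":40,"y":0,"z":22,"ax":0,"ay":0,"az":0,"grip":60},{"x":80,"y":20,"z":45,"ax":0,"ay":0,"az":0,"grip":60},{"x":80,"y":60,"z":45,"ax":0,"ay":0,"az":0,"grip":60},{"x":80,"y":95,"z":45,"ax":0,"ay":0,"az":0,"grip":60},{"x":80,"y":95,"z":45,"ax":0,"ay":0,"az":0,"grip":60}]'
python3 - <<'E'
from h import *
s,p,R=st(); print(p,s["tool_rot"],R.T@(np.array([538.6,-46.7,180])-p))
a=get_image("scene");b=get_image("top")
crop(a,"s6",190,110,350,250,5); crop(b,"t6",215,120,365,270,5)
f=lambda P:((proj(a,P)-[190,110])*5).round()
for sx in(-34,0,34): print(sx,f(p+R@[sx,0,0]))
E
```

```text
clock: 6.85
eef_pos: [534.4, -41.2, 257.1]
tool_rot: [-1.58, -0.003, -1.856]
force: [-0.6, -0.4, 0.5]
width: 60.2
[534.42694415 -41.2003075  257.11013002] [-1.57989327 -0.00321151 -1.85595423] [ 3.85602135 77.06921793  6.25299223]
-34 [484. 393.]
0 [543. 373.]
34 [600. 354.]
```

View pics/s6.png

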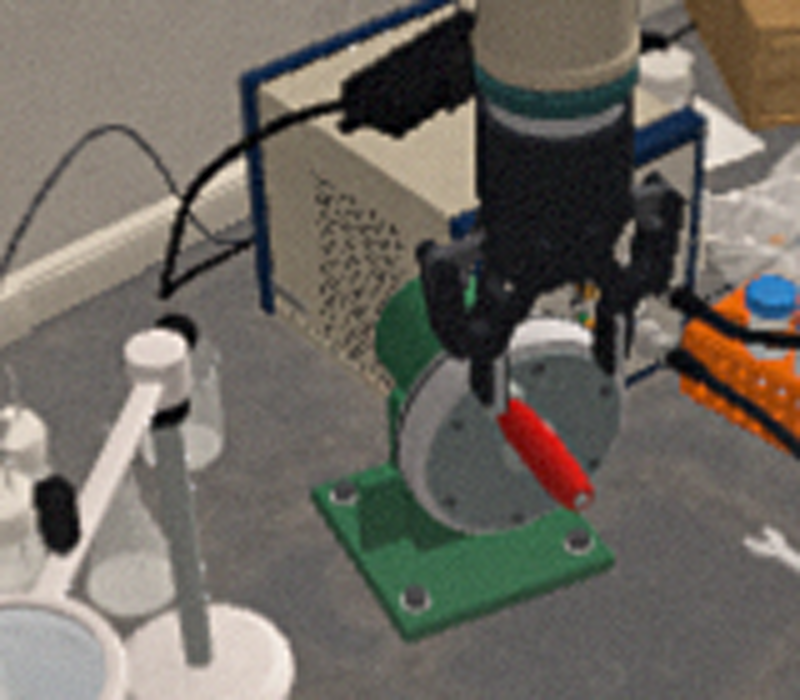

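View pics/t6.png

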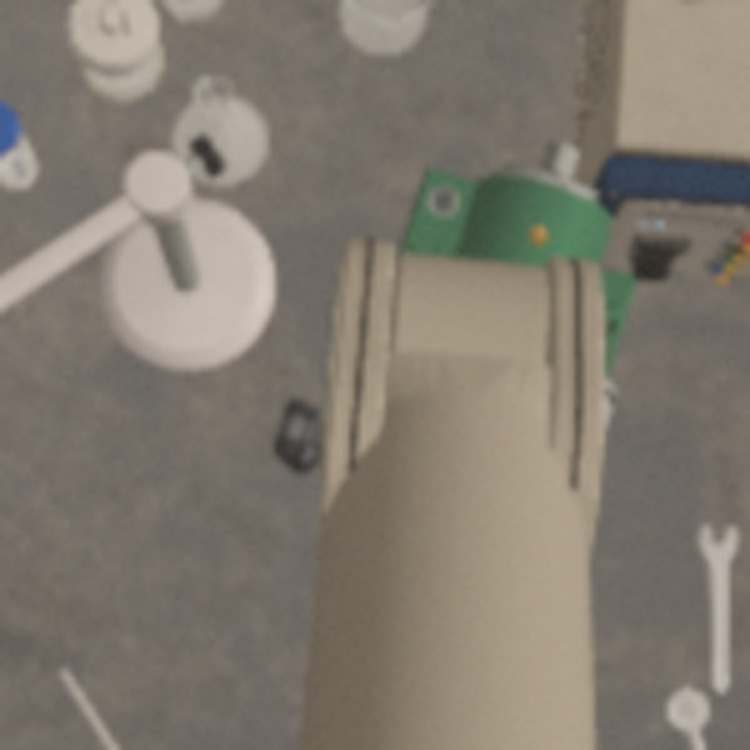

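Run:
```python
from h import *
s,p,R=st()
a=get_image("scene")
f=lambda P:((proj(a,P)-[190,110])*5).round()
print(s["qpos"],p,R.T@(np.array([538.6,-46.7,180])-p))
for P in((538.6,-46.7,190),(p[0],p[1],190)): print(f(np.array(P))+[3,9])
```

```text
[-0.0353688   0.4476193   0.0838314   1.80522885 -0.04586871  0.89105932
 -1.78477015] [537.80209687 -40.30673811 261.58182449] [ 5.8615817  81.58504074  2.57439721]
[545. 471.]
[538. 477.]
```

```bash
python3 -m jog '[{"x":8.5,"y":0,"z":2.5,"ax":0,"ay":0,"az":0,"grip":60},{"x":8.5,"y":40,"z":2.5,"ax":0,"ay":0,"az":0,"grip":60},{"x":8.5,"y":60,"z":2.5,"ax":0,"ay":0,"az":0,"grip":60},{"x":8.5,"y":79,"z":2.5,"ax":0,"ay":0,"az":0,"grip":60},{"x":8.5,"y":79,"z":2.5,"ax":0,"ay":0,"az":0,"grip":60}]'
python3 - <<'E'
from h import *
s,p,R=st(); print(p,s["tool_rot"],s["force"],s["width"])
a=get_image("scene")
crop(a,"s7",190,110,350,250,5)
E
```

```text
clock: 7.5
eef_pos: [536.8, -48.6, 181.7]
tool_rot: [-1.573, -0.001, -1.852]
force: [-0.9, 0.5, 0.4]
width: 60.0
[536.78617639 -48.58188771 181.70617527] [-1.57257147e+00 -8.21813629e-04 -1.85221924e+00] [-0.89859879  0.46833172  0.38467149] 59.986274999423294
```

View pics/s7.png

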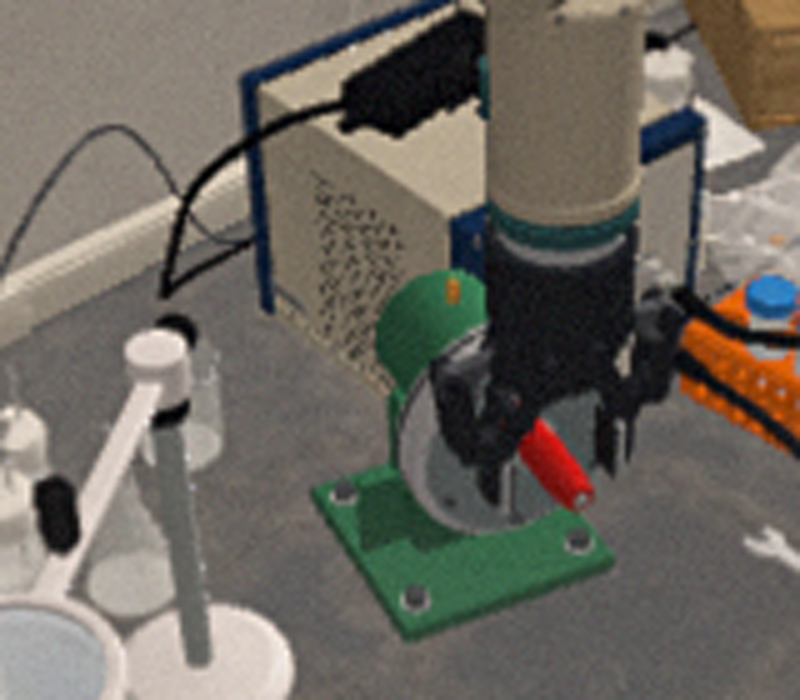

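```bash
python3 -m jog '[{"x":0,"y":0,"z":0,"ax":0,"ay":0,"az":0,"grip":40},{"x":0,"y":0,"z":0,"ax":0,"ay":0,"az":0,"grip":25},{"x":0,"y":0,"z":0,"ax":0,"ay":0,"az":0,"grip":10},{"x":0,"y":0,"z":0,"ax":0,"ay":0,"az":0,"grip":10},{"x":0,"y":0,"z":0,"ax":0,"ay":0,"az":0,"grip":10}]'
python3 - <<'E'
from h import *
s,p,R=st(); print(p,s["tool_rot"],s["force"],s["width"])
a=get_image("scene")
crop(a,"s8",190,110,350,250,5)
E
```

```text
clock: 8.05
eef_pos: [538.5, -47.5, 183.5]
tool_rot: [-1.568, 0.001, -1.852]
force: [-0.0, 2.2, 7.0]
width: 20.9
[538.49578444 -47.48997719 183.5324087 ] [-1.56821680e+00  1.42070394e-03 -1.85182247e+00] [-0.00807746  2.23437902  7.04198908] 20.86230103379218
```

View pics/s8.png

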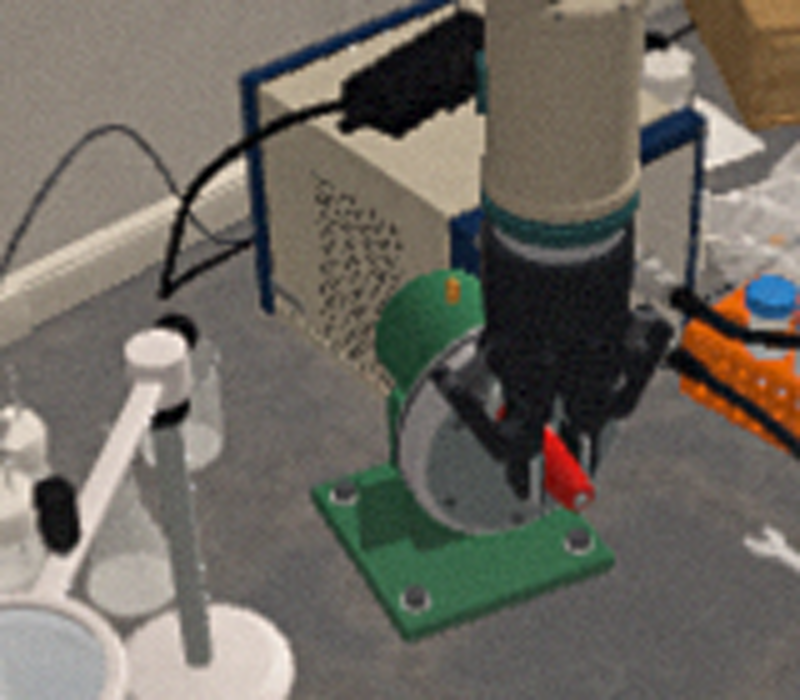

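```bash
cat > tab.py <<'E'
import numpy as np,sys
p0=float(sys.argv[1]);d=float(sys.argv[2]);n=int(sys.argv[3]);m=int(sys.argv[4])
for k in range(n):
    a=p0+k*d*m
    print(round(a,2),"->",round(a+m*d,2)," ".join("%.1f,%.1f;"%(45*(np.sin(a+i*d)-np.sin(a)),-45*(np.cos(a+i*d)-np.cos(a))) for i in range(1,m+1)))
E
python3 tab.py -0.45 0.07 19 5
cat > log.py <<'E'
from h import *
s,p,R=st(); f=R.T@s["force"]; dz=R.T@(p-np.array([538.5,-47.5,183.5]))
x,y=dz[0]-19.6,dz[1]-40.5
phi=np.arctan2(x,-y); t=np.array([np.cos(phi),np.sin(phi)]); r=np.array([np.sin(phi),-np.cos(phi)])
print("t%.2f phi %.3f rad %.1f Ft %.2f Fr %.2f Fz %.2f w %.1f"%(s["clock"],phi,np.hypot(x,y),f[:2]@t,f[:2]@r,f[2],s["width"]))
open("log.txt","a").write(repr([s["clock"],x,y,*f,*s["torque"],*s["qpos"]])+"\n")
E
python3 log.py
```

```text
-0.45 -> -0.1 2.9,-1.3; 5.8,-2.3; 8.9,-3.2; 12.0,-3.8; 15.1,-4.3;
-0.1 -> 0.25 3.1,-0.2; 6.3,-0.2; 9.4,0.0; 12.5,0.5; 15.6,1.2;
0.25 -> 0.6 3.0,0.9; 6.0,2.0; 8.8,3.3; 11.6,4.8; 14.3,6.5;
0.6 -> 0.95 2.5,1.9; 4.9,3.9; 7.2,6.1; 9.3,8.5; 11.2,11.0;
0.95 -> 1.3 1.7,2.6; 3.3,5.4; 4.7,8.2; 5.8,11.1; 6.8,14.1;
1.3 -> 1.65 0.7,3.1; 1.3,6.2; 1.6,9.3; 1.6,12.5; 1.5,15.6;
1.65 -> 2.0 -0.4,3.1; -0.9,6.2; -1.7,9.3; -2.7,12.3; -3.9,15.2;
2.0 -> 2.35 -1.4,2.8; -3.0,5.5; -4.8,8.1; -6.8,10.6; -8.9,12.9;
2.35 -> 2.7 -2.3,2.2; -4.7,4.2; -7.3,6.0; -10.0,7.6; -12.8,9.1;
2.7 -> 3.05 -2.9,1.2; -5.9,2.3; -8.9,3.1; -12.0,3.7; -15.1,4.1;
3.05 -> 3.4 -3.1,0.2; -6.3,0.1; -9.4,-0.1; -12.5,-0.6; -15.6,-1.3;
3.4 -> 3.75 -3.0,-0.9; -6.0,-2.0; -8.8,-3.4; -11.6,-4.9; -14.2,-6.6;
3.75 -> 4.1 -2.5,-1.9; -4.9,-4.0; -7.1,-6.2; -9.2,-8.5; -11.1,-11.1;
4.1 -> 4.45 -1.7,-2.6; -3.2,-5.4; -4.6,-8.2; -5.7,-11.2; -6.6,-14.2;
4.45 -> 4.8 -0.7,-3.1; -1.2,-6.2; -1.5,-9.3; -1.5,-12.5; -1.4,-15.6;
4.8 -> 5.15 0.4,-3.1; 1.0,-6.2; 1.8,-9.3; 2.8,-12.2; 4.1,-15.1;
5.15 -> 5.5 1.4,-2.8; 3.1,-5.5; 4.9,-8.1; 6.9,-10.5; 9.0,-12.8;
5.5 -> 5.85 2.3,-2.1; 4.8,-4.1; 7.3,-5.9; 10.0,-7.5; 12.9,-9.0;
5.85 -> 6.2 2.9,-1.2; 5.9,-2.2; 8.9,-3.0; 12.0,-3.6; 15.2,-4.0;
t8.10 phi -0.451 rad 45.0 Ft 0.70 Fr 6.77 Fz -1.40 w 20.6
```

```bash
python3 -m jog '[{"x":2.9,"y":-1.3,"z":0,"ax":0,"ay":0,"az":0,"grip":10},{"x":5.8,"y":-2.3,"z":0,"ax":0,"ay":0,"az":0,"grip":10},{"x":8.9,"y":-3.2,"z":0,"ax":0,"ay":0,"az":0,"grip":10},{"x":12,"y":-3.8,"z":0,"ax":0,"ay":0,"az":0,"grip":10},{"x":15.1,"y":-4.3,"z":0,"ax":0,"ay":0,"az":0,"grip":10}]'; python3 log.py
```

```text
clock: 8.6
eef_pos: [535.4, -58.0, 187.1]
tool_rot: [-1.568, 0.006, -1.849]
force: [4.4, 10.7, -1.2]
width: 20.6
t8.60 phi -0.195 rad 45.0 Ft -11.50 Fr 0.92 Fz 1.29 w 20.6
```

```bash
python3 -m jog '[{"x":3.1,"y":-0.2,"z":0,"ax":0,"ay":0,"az":0,"grip":10},{"x":6.3,"y":-0.2,"z":0,"ax":0,"ay":0,"az":0,"grip":10},{"x":9.4,"y":0,"z":0,"ax":0,"ay":0,"az":0,"grip":10},{"x":12.5,"y":0.5,"z":0,"ax":0,"ay":0,"az":0,"grip":10},{"x":15.6,"y":1.2,"z":0,"ax":0,"ay":0,"az":0,"grip":10}]'; python3 log.py
```

```text
clock: 9.1
eef_pos: [531.1, -72.8, 186.7]
tool_rot: [-1.568, 0.006, -1.848]
force: [0.8, 11.0, 8.8]
width: 20.5
t9.10 phi 0.153 rad 44.4 Ft -12.04 Fr 7.02 Fz -2.19 w 20.5
```

```bash
python3 -m jog '[{"x":3.0,"y":0.7,"z":0,"ax":0,"ay":0,"az":0,"grip":10},{"x":6.0,"y":1.7,"z":0,"ax":0,"ay":0,"az":0,"grip":10},{"x":8.8,"y":2.9,"z":0,"ax":0,"ay":0,"az":0,"grip":10},{"x":11.6,"y":4.2,"z":0,"ax":0,"ay":0,"az":0,"grip":10},{"x":14.3,"y":5.7,"z":0,"ax":0,"ay":0,"az":0,"grip":10}]'; python3 log.py
```

```text
clock: 9.6
eef_pos: [526.8, -87.4, 181.1]
tool_rot: [-1.568, 0.005, -1.849]
force: [1.0, 8.9, 8.2]
width: 20.8
t9.60 phi 0.522 rad 44.2 Ft -11.79 Fr 2.60 Fz -1.49 w 20.8
```

```bash
python3 -m jog '[{"x":2.5,"y":1.9,"z":0,"ax":0,"ay":0,"az":0,"grip":10},{"x":4.9,"y":3.9,"z":0,"ax":0,"ay":0,"az":0,"grip":10},{"x":7.2,"y":6.1,"z":0,"ax":0,"ay":0,"az":0,"grip":10},{"x":9.3,"y":8.5,"z":0,"ax":0,"ay":0,"az":0,"grip":10},{"x":11.2,"y":11,"z":0,"ax":0,"ay":0,"az":0,"grip":10}]'; python3 log.py
```

```text
clock: 10.1
eef_pos: [523.3, -99.2, 170.0]
tool_rot: [-1.569, 0.004, -1.85]
force: [0.2, 7.2, 8.8]
width: 20.8
t10.10 phi 0.901 rad 43.9 Ft -11.21 Fr -0.10 Fz -1.81 w 20.8
```

```bash
python3 -m jog '[{"x":1.7,"y":2.6,"z":0,"ax":0,"ay":0,"az":0,"grip":10},{"x":3.3,"y":5.4,"z":0,"ax":0,"ay":0,"az":0,"grip":10},{"x":4.7,"y":8.2,"z":0,"ax":0,"ay":0,"az":0,"grip":10},{"x":5.8,"y":11.1,"z":0,"ax":0,"ay":0,"az":0,"grip":10},{"x":6.8,"y":14.1,"z":0,"ax":0,"ay":0,"az":0,"grip":10}]'; python3 log.py
```

```text
clock: 10.6
eef_pos: [521.2, -106.3, 155.8]
tool_rot: [-1.569, 0.003, -1.85]
force: [0.4, 5.4, 8.8]
width: 21.0
t10.60 phi 1.269 rad 43.8 Ft -9.95 Fr -2.45 Fz -1.08 w 21.0
```

```bash
python3 -m jog '[{"x":0.7,"y":3.1,"z":0,"ax":0,"ay":0,"az":0,"grip":10},{"x":1.3,"y":6.2,"z":0,"ax":0,"ay":0,"az":0,"grip":10},{"x":1.6,"y":9.3,"z":0,"ax":0,"ay":0,"az":0,"grip":10},{"x":1.6,"y":12.5,"z":0,"ax":0,"ay":0,"az":0,"grip":10},{"x":1.5,"y":15.6,"z":0,"ax":0,"ay":0,"az":0,"grip":10}]'; python3 log.py
```

```text
clock: 11.1
eef_pos: [520.6, -108.3, 140.2]
tool_rot: [-1.569, 0.002, -1.851]
force: [-1.5, 4.8, 8.9]
width: 20.7
t11.10 phi 1.632 rad 43.9 Ft -8.60 Fr -4.80 Fz -2.76 w 20.7
```

```bash
python3 -m jog '[{"x":-0.4,"y":3.1,"z":0,"ax":0,"ay":0,"az":0,"grip":10},{"x":-0.9,"y":6.2,"z":0,"ax":0,"ay":0,"az":0,"grip":10},{"x":-1.7,"y":9.3,"z":0,"ax":0,"ay":0,"az":0,"grip":10},{"x":-2.7,"y":12.3,"z":0,"ax":0,"ay":0,"az":0,"grip":10},{"x":-3.9,"y":15.2,"z":0,"ax":0,"ay":0,"az":0,"grip":10}]'; python3 log.py
```

```text
clock: 11.6
eef_pos: [521.6, -104.9, 125.0]
tool_rot: [-1.569, 0.002, -1.851]
force: [-0.6, 3.9, 8.6]
width: 20.5
t11.60 phi 1.988 rad 44.2 Ft -6.42 Fr -6.75 Fz -1.66 w 20.5
```

```bash
python3 -m jog '[{"x":-1.4,"y":2.8,"z":0,"ax":0,"ay":0,"az":0,"grip":10},{"x":-3,"y":5.5,"z":0,"ax":0,"ay":0,"az":0,"grip":10},{"x":-4.8,"y":8.1,"z":0,"ax":0,"ay":0,"az":0,"grip":10},{"x":-6.8,"y":10.6,"z":0,"ax":0,"ay":0,"az":0,"grip":10},{"x":-8.9,"y":12.9,"z":0,"ax":0,"ay":0,"az":0,"grip":10}]'; python3 log.py
```

```text
clock: 12.1
eef_pos: [523.9, -97.0, 112.1]
tool_rot: [-1.569, 0.001, -1.852]
force: [-1.1, 3.2, 10.7]
width: 20.5
t12.10 phi 2.337 rad 44.5 Ft -5.78 Fr -9.43 Fz -1.94 w 20.5
```

```bash
python3 -m jog '[{"x":-2.3,"y":2.2,"z":0,"ax":0,"ay":0,"az":0,"grip":10},{"x":-4.7,"y":4.2,"z":0,"ax":0,"ay":0,"az":0,"grip":10},{"x":-7.3,"y":6,"z":0,"ax":0,"ay":0,"az":0,"grip":10},{"x":-10,"y":7.6,"z":0,"ax":0,"ay":0,"az":0,"grip":10},{"x":-12.8,"y":9.1,"z":0,"ax":0,"ay":0,"az":0,"grip":10}]'; python3 log.py
```

```text
clock: 12.6
eef_pos: [527.3, -85.8, 102.9]
tool_rot: [-1.569, 0.0, -1.852]
force: [-1.7, -1.3, 8.2]
width: 20.6
t12.60 phi 2.673 rad 44.9 Ft -5.27 Fr -6.56 Fz -1.27 w 20.6
```

```bash
python3 -m jog '[{"x":-2.9,"y":1.2,"z":0,"ax":0,"ay":0,"az":0,"grip":10},{"x":-5.9,"y":2.3,"z":0,"ax":0,"ay":0,"az":0,"grip":10},{"x":-8.9,"y":3.1,"z":0,"ax":0,"ay":0,"az":0,"grip":10},{"x":-12,"y":3.7,"z":0,"ax":0,"ay":0,"az":0,"grip":10},{"x":-15.1,"y":4.1,"z":0,"ax":0,"ay":0,"az":0,"grip":10}]'; python3 log.py
```

```text
clock: 13.1
eef_pos: [531.2, -72.3, 98.3]
tool_rot: [-1.569, -0.001, -1.853]
force: [-0.7, -1.9, 3.5]
width: 20.5
t13.10 phi 3.005 rad 45.2 Ft -2.46 Fr -3.22 Fz -0.13 w 20.5
```

```bash
python3 -m jog '[{"x":-3.1,"y":0.2,"z":0,"ax":0,"ay":0,"az":0,"grip":10},{"x":-6.3,"y":0.1,"z":0,"ax":0,"ay":0,"az":0,"grip":10},{"x":-9.4,"y":-0.1,"z":0,"ax":0,"ay":0,"az":0,"grip":10},{"x":-12.5,"y":-0.6,"z":0,"ax":0,"ay":0,"az":0,"grip":10},{"x":-15.6,"y":-1.3,"z":0,"ax":0,"ay":0,"az":0,"grip":10}]'; python3 log.py
```

```text
clock: 13.6
eef_pos: [536.0, -55.7, 98.9]
tool_rot: [-1.569, 0.0, -1.852]
force: [4.8, -2.8, -2.0]
width: 20.7
t13.60 phi -2.897 rad 45.4 Ft -1.80 Fr 1.59 Fz 5.40 w 20.7
```

```bash
python3 -m jog '[{"x":-3,"y":-0.9,"z":0,"ax":0,"ay":0,"az":0,"grip":10},{"x":-6,"y":-2,"z":0,"ax":0,"ay":0,"az":0,"grip":10},{"x":-8.8,"y":-3.4,"z":0,"ax":0,"ay":0,"az":0,"grip":10},{"x":-11.6,"y":-4.9,"z":0,"ax":0,"ay":0,"az":0,"grip":10},{"x":-14.2,"y":-6.6,"z":0,"ax":0,"ay":0,"az":0,"grip":10}]'; python3 log.py
```

```text
clock: 14.1
eef_pos: [540.3, -41.1, 105.4]
tool_rot: [-1.569, 0.001, -1.851]
force: [5.3, -1.6, -4.9]
width: 20.7
t14.10 phi -2.534 rad 45.8 Ft -2.82 Fr 3.99 Fz 5.56 w 20.7
```

```bash
python3 -m jog '[{"x":-2.5,"y":-1.9,"z":0,"ax":0,"ay":0,"az":0,"grip":10},{"x":-4.9,"y":-4,"z":0,"ax":0,"ay":0,"az":0,"grip":10},{"x":-7.1,"y":-6.2,"z":0,"ax":0,"ay":0,"az":0,"grip":10},{"x":-9.2,"y":-8.5,"z":0,"ax":0,"ay":0,"az":0,"grip":10},{"x":-11.1,"y":-11.1,"z":0,"ax":0,"ay":0,"az":0,"grip":10}]'; python3 log.py
```

```text
clock: 14.6
eef_pos: [543.6, -30.0, 116.6]
tool_rot: [-1.569, 0.002, -1.851]
force: [6.1, 0.4, -4.6]
width: 21.0
t14.60 phi -2.181 rad 46.1 Ft -2.63 Fr 4.30 Fz 5.74 w 21.0
```

```bash
python3 -m jog '[{"x":-1.7,"y":-2.6,"z":0,"ax":0,"ay":0,"az":0,"grip":10},{"x":-3.2,"y":-5.4,"z":0,"ax":0,"ay":0,"az":0,"grip":10},{"x":-4.6,"y":-8.2,"z":0,"ax":0,"ay":0,"az":0,"grip":10},{"x":-5.7,"y":-11.2,"z":0,"ax":0,"ay":0,"az":0,"grip":10},{"x":-6.6,"y":-14.2,"z":0,"ax":0,"ay":0,"az":0,"grip":10}]'; python3 log.py
```

```text
clock: 15.1
eef_pos: [545.5, -23.4, 130.9]
tool_rot: [-1.568, 0.002, -1.85]
force: [5.9, 0.5, -4.0]
width: 20.9
t15.10 phi -1.837 rad 46.2 Ft -3.33 Fr 3.10 Fz 5.50 w 20.9
```

```bash
python3 -m jog '[{"x":-0.7,"y":-3.1,"z":0,"ax":0,"ay":0,"az":0,"grip":10},{"x":-1.2,"y":-6.2,"z":0,"ax":0,"ay":0,"az":0,"grip":10},{"x":-1.5,"y":-9.3,"z":0,"ax":0,"ay":0,"az":0,"grip":10},{"x":-1.5,"y":-12.5,"z":0,"ax":0,"ay":0,"az":0,"grip":10},{"x":-1.4,"y":-15.6,"z":0,"ax":0,"ay":0,"az":0,"grip":10}]'; python3 log.py
```

```text
clock: 15.6
eef_pos: [546.0, -22.0, 146.5]
tool_rot: [-1.568, 0.002, -1.85]
force: [6.4, 1.0, -5.4]
width: 21.1
t15.60 phi -1.497 rad 46.2 Ft -5.64 Fr 2.32 Fz 5.85 w 21.1
```

```bash
python3 -m jog '[{"x":0.4,"y":-3.1,"z":0,"ax":0,"ay":0,"az":0,"grip":10},{"x":1,"y":-6.2,"z":0,"ax":0,"ay":0,"az":0,"grip":10},{"x":1.8,"y":-9.3,"z":0,"ax":0,"ay":0,"az":0,"grip":10},{"x":2.8,"y":-12.2,"z":0,"ax":0,"ay":0,"az":0,"grip":10},{"x":4.1,"y":-15.1,"z":0,"ax":0,"ay":0,"az":0,"grip":10}]'; python3 log.py
```

```text
clock: 16.1
eef_pos: [544.9, -25.6, 161.5]
tool_rot: [-1.568, 0.003, -1.85]
force: [7.6, 1.7, -5.8]
width: 20.7
t16.10 phi -1.161 rad 46.2 Ft -6.81 Fr 1.08 Fz 6.83 w 20.7
```

```bash
python3 -m jog '[{"x":1.4,"y":-2.8,"z":0,"ax":0,"ay":0,"az":0,"grip":10},{"x":3.1,"y":-5.5,"z":0,"ax":0,"ay":0,"az":0,"grip":10},{"x":4.9,"y":-8.1,"z":0,"ax":0,"ay":0,"az":0,"grip":10},{"x":6.9,"y":-10.5,"z":0,"ax":0,"ay":0,"az":0,"grip":10},{"x":9,"y":-12.8,"z":0,"ax":0,"ay":0,"az":0,"grip":10}]'; python3 log.py
```

```text
clock: 16.6
eef_pos: [542.5, -33.7, 174.1]
tool_rot: [-1.568, 0.003, -1.85]
force: [7.7, 2.3, -7.3]
width: 20.5
t16.60 phi -0.830 rad 46.0 Ft -8.26 Fr -1.79 Fz 6.73 w 20.5
```

```bash
python3 -m jog '[{"x":2.3,"y":-2.1,"z":0,"ax":0,"ay":0,"az":0,"grip":10},{"x":4.8,"y":-4.1,"z":0,"ax":0,"ay":0,"az":0,"grip":10},{"x":7.3,"y":-5.9,"z":0,"ax":0,"ay":0,"az":0,"grip":10},{"x":10,"y":-7.5,"z":0,"ax":0,"ay":0,"az":0,"grip":10},{"x":12.9,"y":-9,"z":0,"ax":0,"ay":0,"az":0,"grip":10}]'; python3 log.py
```

```text
clock: 17.1
eef_pos: [539.2, -45.0, 183.0]
tool_rot: [-1.569, 0.005, -1.849]
force: [8.0, 4.8, -8.5]
width: 21.0
t17.10 phi -0.507 rad 45.7 Ft -10.05 Fr -4.15 Fz 6.40 w 21.0
```

```bash
python3 -m jog '[{"x":2.9,"y":-1.2,"z":0,"ax":0,"ay":0,"az":0,"grip":10},{"x":5.9,"y":-2.2,"z":0,"ax":0,"ay":0,"az":0,"grip":10},{"x":8.9,"y":-3,"z":0,"ax":0,"ay":0,"az":0,"grip":10},{"x":12,"y":-3.6,"z":0,"ax":0,"ay":0,"az":0,"grip":10},{"x":15.2,"y":-4,"z":0,"ax":0,"ay":0,"az":0,"grip":10}]'; python3 log.py
```

```text
clock: 17.6
eef_pos: [535.4, -57.8, 187.3]
tool_rot: [-1.568, 0.007, -1.847]
force: [7.9, 8.0, -4.6]
width: 20.8
t17.60 phi -0.197 rad 45.2 Ft -10.55 Fr -2.71 Fz 5.36 w 20.8
```

```bash
cat > fit.py <<'E'
import numpy as np
from scipy.optimize import least_squares
D=np.array([eval(l) for l in open("log.txt")])[1:]
x,y=D[:,1],D[:,2]
r=least_squares(lambda c:np.hypot(x-c[0],y-c[1])-c[2],[0,0,45]).x; print("circle",r, np.std(np.hypot(x-r[0],y-r[1])-r[2]))
phi=np.unwrap(np.arctan2(x-r[0],-(y-r[1]))); sg=np.sign(np.gradient(phi))
Ft=D[:,3]*np.cos(phi)+D[:,4]*np.sin(phi)
def fit(m,lab):
    c=[np.cos(phi[m]),np.sin(phi[m]),sg[m]]
    A=np.c_[tuple(c)]; k,res,_,_=np.linalg.lstsq(A,Ft[m],rcond=None)
    # gravity force on handle resisting: Ft=-drag + g ; g=-G sin(phi-phid) , phid = heavy down
    G=np.hypot(k[0],k[1]); phid=np.arctan2(k[0],-k[1])
    print(lab,"drag",k[2]*.045,"M",G*.045,"down at",phid,phid%(2*np.pi),"rms",np.std(Ft[m]-A@k)); print((Ft[m]-A@k).round(1))
fit(sg>0,"cw")
if (sg<0).sum()>3: fit(sg<0,"ccw"); fit(sg!=0,"both")
E
python3 fit.py
```

```text
circle [-1.18942298  0.22383175 45.08235221] 0.14806405130283978
cw drag -0.3147959078148684 M 0.21763328661178674 down at -1.1247943759639818 5.158390931215605 rms 0.4940884276895981
[-0.6 -0.6 -0.   0.1  0.3  0.2  0.7 -0.4 -1.3  0.5  0.5 -0.5  0.2  0.5
 -0.4  0.1  0.3 -0.1  0.5]
```

```bash
python3 tab.py -0.083 -0.08 8 5
```

```text
-0.08 -> -0.48 -3.6,0.4; -7.1,1.2; -10.6,2.2; -13.9,3.5; -17.2,5.0;
-0.48 -> -0.88 -3.1,1.8; -6.1,3.8; -8.9,6.1; -11.5,8.6; -13.9,11.3;
-0.88 -> -1.28 -2.2,2.9; -4.1,5.9; -5.8,9.1; -7.2,12.4; -8.4,15.8;
-1.28 -> -1.68 -0.9,3.5; -1.5,7.0; -1.8,10.6; -1.8,14.2; -1.6,17.8;
-1.68 -> -2.08 0.5,3.6; 1.4,7.1; 2.5,10.5; 3.9,13.8; 5.5,17.0;
-2.08 -> -2.48 1.9,3.1; 4.0,6.0; 6.4,8.7; 8.9,11.2; 11.7,13.5;
-2.48 -> -2.88 2.9,2.1; 6.0,3.9; 9.2,5.5; 12.6,6.9; 16.0,7.9;
-2.88 -> -3.28 3.5,0.8; 7.1,1.3; 10.7,1.5; 14.3,1.4; 17.8,1.0;
```

```bash
python3 -m jog '[{"x":-3.6,"y":0.4,"z":0,"ax":0,"ay":0,"az":0,"grip":10},{"x":-7.1,"y":1.2,"z":0,"ax":0,"ay":0,"az":0,"grip":10},{"x":-10.6,"y":2.2,"z":0,"ax":0,"ay":0,"az":0,"grip":10},{"x":-13.9,"y":3.5,"z":0,"ax":0,"ay":0,"az":0,"grip":10},{"x":-17.2,"y":5,"z":0,"ax":0,"ay":0,"az":0,"grip":10}]'; python3 log.py
```

```text
clock: 18.1
eef_pos: [538.6, -46.8, 183.3]
tool_rot: [-1.568, 0.001, -1.852]
force: [2.9, -1.8, 7.0]
width: 20.9
t18.10 phi -0.466 rad 45.2 Ft 4.02 Fr 5.84 Fz 3.31 w 20.9
```

```bash
python3 -m jog '[{"x":-3.1,"y":1.8,"z":0,"ax":0,"ay":0,"az":0,"grip":10},{"x":-6.1,"y":3.8,"z":0,"ax":0,"ay":0,"az":0,"grip":10},{"x":-8.9,"y":6.1,"z":0,"ax":0,"ay":0,"az":0,"grip":10},{"x":-11.5,"y":8.6,"z":0,"ax":0,"ay":0,"az":0,"grip":10},{"x":-13.9,"y":11.3,"z":0,"ax":0,"ay":0,"az":0,"grip":10}]'; python3 log.py
```

```text
clock: 18.6
eef_pos: [542.8, -32.6, 172.3]
tool_rot: [-1.568, 0.002, -1.851]
force: [2.5, -1.7, 7.3]
width: 20.6
t18.60 phi -0.876 rad 45.7 Ft 6.19 Fr 3.99 Fz 2.91 w 20.6
```

```bash
python3 -m jog '[{"x":-2.2,"y":2.9,"z":0,"ax":0,"ay":0,"az":0,"grip":10},{"x":-4.1,"y":5.9,"z":0,"ax":0,"ay":0,"az":0,"grip":10},{"x":-5.8,"y":9.1,"z":0,"ax":0,"ay":0,"az":0,"grip":10}]'; python3 log.py;  python3 -m jog '[{"x":-1.4,"y":3.3,"z":0,"ax":0,"ay":0,"az":0,"grip":10},{"x":-2.6,"y":6.7,"z":0,"ax":0,"ay":0,"az":0,"grip":10}]'; python3 log.py
```

```text
clock: 18.9
eef_pos: [544.6, -26.7, 163.2]
tool_rot: [-1.568, 0.002, -1.851]
force: [2.9, 0.7, 7.9]
width: 20.6
t18.90 phi -1.116 rad 45.9 Ft 6.38 Fr 4.80 Fz 2.60 w 20.6
clock: 19.1
eef_pos: [545.4, -24.0, 156.5]
tool_rot: [-1.568, 0.002, -1.851]
force: [3.3, 0.3, 8.5]
width: 20.7
t19.10 phi -1.274 rad 46.1 Ft 7.72 Fr 3.67 Fz 3.08 w 20.7
```

```bash
python3 -m jog '[{"x":-0.9,"y":3.5,"z":0,"ax":0,"ay":0,"az":0,"grip":10},{"x":-1.5,"y":7,"z":0,"ax":0,"ay":0,"az":0,"grip":10},{"x":-1.8,"y":10.6,"z":0,"ax":0,"ay":0,"az":0,"grip":10},{"x":-1.8,"y":14.2,"z":0,"ax":0,"ay":0,"az":0,"grip":10},{"x":-1.6,"y":17.8,"z":0,"ax":0,"ay":0,"az":0,"grip":10}]'; python3 log.py
```

```text
clock: 19.6
eef_pos: [546.0, -21.9, 138.8]
tool_rot: [-1.568, 0.003, -1.851]
force: [3.6, 1.7, 8.1]
width: 20.7
t19.60 phi -1.664 rad 46.3 Ft 8.26 Fr 1.88 Fz 2.99 w 20.7
```

```bash
python3 -m jog '[{"x":0.5,"y":3.6,"z":0,"ax":0,"ay":0,"az":0,"grip":10},{"x":1.4,"y":7.1,"z":0,"ax":0,"ay":0,"az":0,"grip":10},{"x":2.5,"y":10.5,"z":0,"ax":0,"ay":0,"az":0,"grip":10},{"x":3.9,"y":13.8,"z":0,"ax":0,"ay":0,"az":0,"grip":10},{"x":5.5,"y":17,"z":0,"ax":0,"ay":0,"az":0,"grip":10}]'; python3 log.py
```

```text
clock: 20.1
eef_pos: [544.7, -26.5, 121.9]
tool_rot: [-1.568, 0.004, -1.85]
force: [2.2, 3.6, 9.8]
width: 20.1
t20.10 phi -2.046 rad 46.3 Ft 10.59 Fr -0.81 Fz 1.19 w 20.1
```

```bash
python3 -m jog '[{"x":1.9,"y":3.1,"z":0,"ax":0,"ay":0,"az":0,"grip":10},{"x":4,"y":6,"z":0,"ax":0,"ay":0,"az":0,"grip":10},{"x":6.4,"y":8.7,"z":0,"ax":0,"ay":0,"az":0,"grip":10},{"x":8.9,"y":11.2,"z":0,"ax":0,"ay":0,"az":0,"grip":10},{"x":11.7,"y":13.5,"z":0,"ax":0,"ay":0,"az":0,"grip":10}]'; python3 log.py
```

```text
clock: 20.6
eef_pos: [541.7, -36.7, 108.4]
tool_rot: [-1.568, 0.005, -1.849]
force: [3.2, 6.3, 9.9]
width: 20.3
t20.60 phi -2.420 rad 46.1 Ft 11.78 Fr -2.80 Fz 1.42 w 20.3
```

```bash
python3 -m jog '[{"x":2.9,"y":2.1,"z":0,"ax":0,"ay":0,"az":0,"grip":10},{"x":6,"y":3.9,"z":0,"ax":0,"ay":0,"az":0,"grip":10},{"x":9.2,"y":5.5,"z":0,"ax":0,"ay":0,"az":0,"grip":10},{"x":12.6,"y":6.9,"z":0,"ax":0,"ay":0,"az":0,"grip":10},{"x":16,"y":7.9,"z":0,"ax":0,"ay":0,"az":0,"grip":10}]'; python3 log.py; python3 fit.py
```

```text
clock: 21.1
eef_pos: [537.6, -50.5, 100.2]
tool_rot: [-1.568, 0.007, -1.848]
force: [4.1, 9.3, 5.9]
width: 20.5
t21.10 phi -2.784 rad 45.6 Ft 11.54 Fr -1.88 Fz 1.40 w 20.5
circle [-1.17432788  0.2581919  45.06788186] 0.13956735648142093
cw drag -0.3147902106508317 M 0.2175823336925 down at -1.124660960153628 5.158524347025958 rms 0.49402834548748403
[-0.6 -0.6 -0.   0.1  0.3  0.2  0.7 -0.4 -1.3  0.5  0.5 -0.5  0.2  0.5
 -0.4  0.1  0.3 -0.1  0.5]
ccw drag -0.32956344023539524 M 0.19664066568739558 down at -1.267603868829644 5.015581438349942 rms 0.40852343131697333
[-0.2  0.5 -0.3  0.4 -0.7  0.2  0.4 -0.2]
both drag -0.31259394519330125 M 0.21415023968513663 down at -1.1419588852689628 5.141226421910623 rms 0.4845603551959692
[-0.6 -0.7 -0.2 -0.1  0.2  0.1  0.5 -0.5 -1.4  0.5  0.5 -0.5  0.2  0.6
 -0.3  0.1  0.3 -0.1  0.4 -0.   0.5 -0.4  0.2 -1.  -0.1  0.2 -0.2]
```

```bash
python3 tab.py -2.883 0.08 5 3;python3 tab.py -1.683 0.08 5 3
```

```text
-2.88 -> -2.64 -3.4,-1.1; -6.8,-2.4; -10.0,-4.0;
-2.64 -> -2.4 -3.1,-1.8; -6.0,-3.9; -8.8,-6.2;
-2.4 -> -2.16 -2.6,-2.5; -4.9,-5.3; -7.0,-8.2;
-2.16 -> -1.92 -1.9,-3.1; -3.5,-6.3; -4.9,-9.6;
-1.92 -> -1.68 -1.1,-3.4; -1.9,-6.9; -2.5,-10.5;
-1.68 -> -1.44 -0.3,-3.6; -0.2,-7.2; 0.1,-10.8;
-1.44 -> -1.2 0.6,-3.5; 1.5,-7.0; 2.6,-10.4;
-1.2 -> -0.96 1.4,-3.3; 3.1,-6.5; 5.0,-9.5;
-0.96 -> -0.72 2.2,-2.9; 4.6,-5.6; 7.2,-8.0;
-0.72 -> -0.48 2.8,-2.3; 5.8,-4.3; 8.9,-6.1;
```

```bash
python3 -m jog '[{"x":-3.4,"y":-1.1,"z":0,"ax":0,"ay":0,"az":0,"grip":10},{"x":-6.8,"y":-2.4,"z":0,"ax":0,"ay":0,"az":0,"grip":10},{"x":-10,"y":-4,"z":0,"ax":0,"ay":0,"az":0,"grip":10}]'; python3 -m jog '[{"x":-3.1,"y":-1.8,"z":0,"ax":0,"ay":0,"az":0,"grip":10},{"x":-6,"y":-3.9,"z":0,"ax":0,"ay":0,"az":0,"grip":10},{"x":-8.8,"y":-6.2,"z":0,"ax":0,"ay":0,"az":0,"grip":10}]'; python3 log.py;  python3 -m jog '[{"x":-2.6,"y":-2.5,"z":0,"ax":0,"ay":0,"az":0,"grip":10},{"x":-4.9,"y":-5.3,"z":0,"ax":0,"ay":0,"az":0,"grip":10},{"x":-7,"y":-8.2,"z":0,"ax":0,"ay":0,"az":0,"grip":10}]'; python3 log.py
```

```text
clock: 21.4
eef_pos: [539.0, -45.6, 102.8]
tool_rot: [-1.569, 0.001, -1.852]
force: [6.0, 0.1, -6.0]
width: 21.0
clock: 21.7
eef_pos: [541.7, -36.6, 109.1]
tool_rot: [-1.569, 0.001, -1.851]
force: [6.7, 0.0, -4.8]
width: 20.4
t21.70 phi -2.405 rad 45.8 Ft -1.84 Fr 4.79 Fz 6.39 w 20.4
clock: 22.0
eef_pos: [543.7, -29.5, 117.4]
tool_rot: [-1.569, 0.002, -1.851]
force: [6.5, 1.0, -4.9]
width: 21.0
t22.00 phi -2.162 rad 46.0 Ft -2.54 Fr 4.98 Fz 5.98 w 21.0
```

```bash
python3 -m jog '[{"x":-1.9,"y":-3.1,"z":0,"ax":0,"ay":0,"az":0,"grip":10},{"x":-3.5,"y":-6.3,"z":0,"ax":0,"ay":0,"az":0,"grip":10},{"x":-4.9,"y":-9.6,"z":0,"ax":0,"ay":0,"az":0,"grip":10}]'; python3 log.py; python3 -m jog '[{"x":-1.1,"y":-3.4,"z":0,"ax":0,"ay":0,"az":0,"grip":10},{"x":-1.9,"y":-6.9,"z":0,"ax":0,"ay":0,"az":0,"grip":10},{"x":-2.5,"y":-10.5,"z":0,"ax":0,"ay":0,"az":0,"grip":10}]'; python3 log.py;  python3 -m jog '[{"x":-0.3,"y":-3.6,"z":0,"ax":0,"ay":0,"az":0,"grip":10},{"x":-0.2,"y":-7.2,"z":0,"ax":0,"ay":0,"az":0,"grip":10},{"x":0.1,"y":-10.8,"z":0,"ax":0,"ay":0,"az":0,"grip":10}]'; python3 log.py
```

```text
clock: 22.3
eef_pos: [545.2, -24.6, 127.0]
tool_rot: [-1.569, 0.002, -1.851]
force: [6.9, 1.0, -4.0]
width: 20.8
t22.30 phi -1.925 rad 46.2 Ft -2.80 Fr 4.04 Fz 6.35 w 20.8
clock: 22.6
eef_pos: [545.9, -22.2, 137.5]
tool_rot: [-1.568, 0.002, -1.851]
force: [7.0, 0.9, -4.0]
width: 20.7
t22.60 phi -1.691 rad 46.2 Ft -3.63 Fr 3.29 Fz 6.48 w 20.7
clock: 22.9
eef_pos: [545.9, -22.1, 148.4]
tool_rot: [-1.568, 0.003, -1.85]
force: [7.4, 0.7, -4.7]
width: 20.6
t22.90 phi -1.456 rad 46.3 Ft -4.97 Fr 2.15 Fz 6.88 w 20.6
```

```bash
python3 -m jog '[{"x":0.6,"y":-3.5,"z":0,"ax":0,"ay":0,"az":0,"grip":10},{"x":1.5,"y":-7,"z":0,"ax":0,"ay":0,"az":0,"grip":10},{"x":2.6,"y":-10.4,"z":0,"ax":0,"ay":0,"az":0,"grip":10}]'; python3 log.py; python3 -m jog '[{"x":1.4,"y":-3.3,"z":0,"ax":0,"ay":0,"az":0,"grip":10},{"x":3.1,"y":-6.5,"z":0,"ax":0,"ay":0,"az":0,"grip":10},{"x":5,"y":-9.5,"z":0,"ax":0,"ay":0,"az":0,"grip":10}]'; python3 log.py;  python3 -m jog '[{"x":2.2,"y":-2.9,"z":0,"ax":0,"ay":0,"az":0,"grip":10},{"x":4.6,"y":-5.6,"z":0,"ax":0,"ay":0,"az":0,"grip":10},{"x":7.2,"y":-8,"z":0,"ax":0,"ay":0,"az":0,"grip":10}]'; python3 log.py; python3 fit.py; python3 tab.py -.723 -.07 3 4
```

```text
clock: 23.2
eef_pos: [545.2, -24.5, 158.7]
tool_rot: [-1.568, 0.003, -1.85]
force: [7.6, 0.9, -5.7]
width: 20.5
t23.20 phi -1.226 rad 46.2 Ft -6.38 Fr 0.82 Fz 7.05 w 20.5
clock: 23.5
eef_pos: [543.8, -29.1, 168.1]
tool_rot: [-1.568, 0.003, -1.85]
force: [7.3, 2.2, -6.3]
width: 20.8
t23.50 phi -0.996 rad 46.1 Ft -7.49 Fr 0.01 Fz 6.38 w 20.8
clock: 23.8
eef_pos: [542.0, -35.6, 176.0]
tool_rot: [-1.568, 0.004, -1.85]
force: [8.0, 2.5, -7.0]
width: 20.5
t23.80 phi -0.770 rad 45.9 Ft -8.19 Fr -1.85 Fz 6.96 w 20.5
circle [-1.17532321  0.22082528 45.0673516 ] 0.13805831196759852
cw drag -0.28918698252974756 M 0.2645879719606989 down at -1.163459525388027 5.119725781791559 rms 2.453284069562741
[-0.2 -0.1  0.4  0.4  0.3 -0.2 -0.1 -1.5 -2.7 -1.1 -1.1 -2.1 -1.2 -0.6
 -1.1 -0.3  0.2  0.2  0.9 12.1 -0.9 -1.  -0.4 -0.2 -0.2 -0.3  0.   0.6]
ccw drag -0.35003825093189705 M 0.19744713001131886 down at -1.38929107863503 4.893894228544556 rms 0.41597427898900813
[-0.3  0.6 -0.2  0.5 -0.7  0.1  0.1]
both drag -0.29168683649921373 M 0.25755756744106656 down at -1.1422982475309005 5.140887059648685 rms 2.225141900686022
[-0.3 -0.2  0.3  0.3  0.3 -0.1  0.1 -1.3 -2.4 -0.8 -0.9 -1.9 -1.1 -0.5
 -1.1 -0.4  0.1  0.   0.7  1.1  1.2  0.1  0.5 -1.1 -0.4 -0.3 12.3 -0.8
 -0.9 -0.4 -0.1 -0.2 -0.3 -0.1  0.5]
-0.72 -> -1.0 -2.3,2.2; -4.4,4.5; -6.4,6.9; -8.2,9.5;
-1.0 -> -1.28 -1.6,2.7; -3.0,5.5; -4.2,8.4; -5.2,11.4;
-1.28 -> -1.56 -0.8,3.0; -1.4,6.1; -1.7,9.3; -1.8,12.4;
```

Sign of motion at the reversal got mislabelled by the gradient; use backward differences.

```bash
sed -i 's/sg=np.sign(np.gradient(phi))/sg=np.sign(np.r_[1,np.diff(phi)])/' fit.py; python3 fit.py
```

```text
circle [-1.17532321  0.22082528 45.0673516 ] 0.13805831196759852
cw drag -0.3103317831420112 M 0.22265783618321205 down at -1.0961725015097066 5.187012805669879 rms 0.4677136000718973
[-0.7 -0.6 -0.   0.2  0.4  0.3  0.7 -0.4 -1.3  0.4  0.3 -0.8 -0.1  0.2
 -0.7 -0.2  0.1 -0.2  0.4  0.3  0.1  0.4  0.5  0.2 -0.1 -0.   0.4]
ccw drag -0.3296106186023135 M 0.19652770113344373 down at -1.2680538189676818 5.015131488211905 rms 0.4083507774225294
[-0.2  0.5 -0.3  0.4 -0.7  0.2  0.4 -0.2]
both drag -0.30738212261632014 M 0.21915064771306347 down at -1.112189506259461 5.170995800920125 rms 0.4726193457454569
[-0.7 -0.7 -0.2 -0.   0.2  0.1  0.6 -0.5 -1.4  0.3  0.3 -0.7 -0.   0.3
 -0.6 -0.2  0.1 -0.2  0.3  0.1  0.5 -0.5  0.1 -1.1 -0.2  0.2 -0.2  0.4
  0.1  0.5  0.5  0.2 -0.  -0.   0.4]
```

```bash
sed -i 's/dz\[0\]-19.6,dz\[1\]-40.5/dz[0]-19.6+1.175,dz[1]-40.5-.22/; s/repr(\[s\["clock"\],x,y/repr([s["clock"],x-1.175,y+.22/' log.py; python3 tab.py -.723 -.088 1 5
```

```text
-0.72 -> -1.16 -2.9,2.7; -5.4,5.7; -7.8,8.9; -9.8,12.3; -11.5,15.9;
```

```bash
python3 -m jog '[{"x":-2.9,"y":2.7,"z":0,"ax":0,"ay":0,"az":0,"grip":10},{"x":-5.4,"y":5.7,"z":0,"ax":0,"ay":0,"az":0,"grip":10},{"x":-7.8,"y":8.9,"z":0,"ax":0,"ay":0,"az":0,"grip":10},{"x":-9.8,"y":12.3,"z":0,"ax":0,"ay":0,"az":0,"grip":10},{"x":-11.5,"y":15.9,"z":0,"ax":0,"ay":0,"az":0,"grip":10}]'; python3 log.py; python3 -m jog '[{"x":0,"y":0,"z":0,"ax":0,"ay":0,"az":0,"grip":10},{"x":0,"y":0,"z":0,"ax":0,"ay":0,"az":0,"grip":10}]'; cp log.txt l0; python3 log.py; cp l0 log.txt; python3 fit.py
```

```text
clock: 24.3
eef_pos: [544.8, -25.9, 161.6]
tool_rot: [-1.568, 0.002, -1.851]
force: [2.6, 0.6, 7.4]
width: 21.2
t24.30 phi -1.140 rad 45.0 Ft 6.19 Fr 4.29 Fz 2.33 w 21.2
clock: 24.5
eef_pos: [544.9, -25.5, 160.9]
tool_rot: [-1.568, 0.002, -1.851]
force: [6.5, 1.3, 2.0]
width: 20.6
t24.50 phi -1.157 rad 45.0 Ft 0.55 Fr 3.60 Fz 5.84 w 20.6
circle [-1.17175997  0.22330586 45.06589477] 0.13720576193528453
cw drag -0.31033258374074063 M 0.22265295435889942 down at -1.0961807875294285 5.1870045196501575 rms 0.4676787933456967
[-0.7 -0.6 -0.   0.2  0.4  0.3  0.7 -0.4 -1.3  0.4  0.3 -0.8 -0.1  0.2
 -0.7 -0.2  0.1 -0.2  0.4  0.3  0.1  0.4  0.5  0.2 -0.1 -0.   0.4]
ccw drag -0.33242113239925103 M 0.19654870098852392 down at -1.3073096895662832 4.975875617613303 rms 0.4226507067738051
[-0.2  0.6 -0.2  0.5 -0.6  0.2  0.4 -0.3 -0.5]
both drag -0.3063822300601515 M 0.2192820762517087 down at -1.1201797000249603 5.163005607154626 rms 0.4797621609344792
[-0.7 -0.7 -0.2 -0.   0.2  0.1  0.5 -0.6 -1.5  0.3  0.3 -0.8 -0.1  0.3
 -0.6 -0.1  0.1 -0.2  0.3  0.1  0.6 -0.4  0.2 -1.1 -0.1  0.2 -0.2  0.4
  0.1  0.5  0.5  0.2 -0.   0.   0.4 -0.7]
```

Now open to check the force bias (rotor stays by its drag), sampling over camera calls, then re-grip.

```bash
python3 -m jog '[{"x":0,"y":0,"z":0,"ax":0,"ay":0,"az":0,"grip":40},{"x":0,"y":0,"z":0,"ax":0,"ay":0,"az":0,"grip":40},{"x":0,"y":0,"z":0,"ax":0,"ay":0,"az":0,"grip":40},{"x":0,"y":0,"z":0,"ax":0,"ay":0,"az":0,"grip":40}]'
python3 - <<'E'
from h import *
F=[]
for i in range(30):
    a=get_image("scene"); s,p,R=st(); F.append(R.T@s["force"])
F=np.array(F); print(F.mean(0),F.std(0),p,s["clock"],s["width"]); crop(a,"s9",190,110,350,250,5)
E
```

```text
clock: 24.9
eef_pos: [542.4, -27.2, 160.0]
tool_rot: [-1.573, -0.0, -1.852]
force: [0.1, 0.2, -0.0]
width: 39.6
[-0.02852207  0.09931566 -0.08787764] [0.44795422 0.43958704 0.52259653] [543.37110052 -27.2913498  160.42555421] 26.4 40.256856359584766
```

View pics/s9.png

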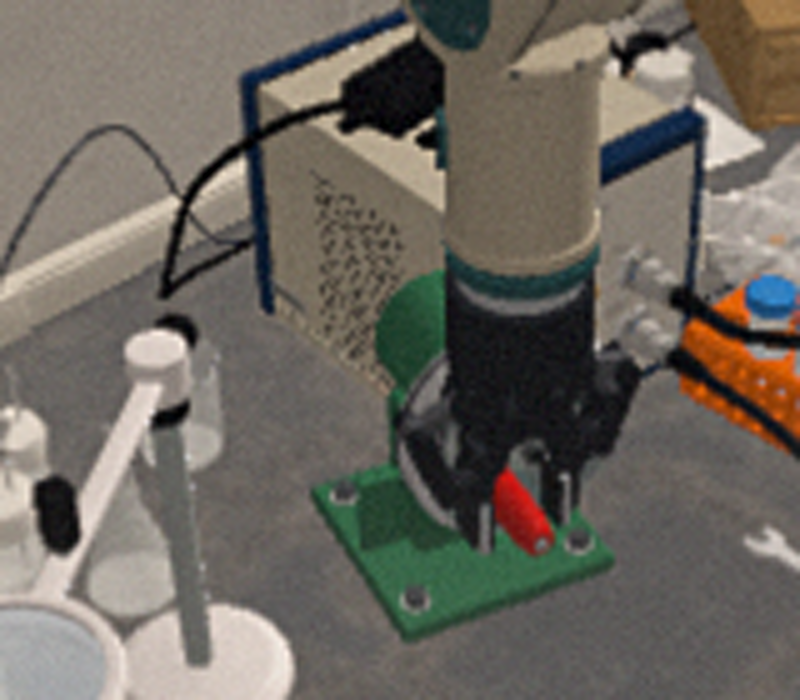

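```bash
python3 -m jog '[{"x":0,"y":-0.5,"z":0,"ax":0,"ay":0,"az":0,"grip":25},{"x":0,"y":-0.5,"z":0,"ax":0,"ay":0,"az":0,"grip":10},{"x":0,"y":-0.5,"z":0,"ax":0,"ay":0,"az":0,"grip":10},{"x":0,"y":-0.5,"z":0,"ax":0,"ay":0,"az":0,"grip":10},{"x":0,"y":-0.5,"z":0,"ax":0,"ay":0,"az":0,"grip":10}]'; python3 log.py; python3 -m jog '[{"x":0.6,"y":-1.3,"z":0,"ax":0,"ay":0,"az":0,"grip":10},{"x":1.3,"y":-2.7,"z":0,"ax":0,"ay":0,"az":0,"grip":10},{"x":1.3,"y":-2.7,"z":0,"ax":0,"ay":0,"az":0,"grip":10},{"x":1.3,"y":-2.7,"z":0,"ax":0,"ay":0,"az":0,"grip":10}]'; python3 log.py
python3 - <<'E'
from h import *
P=[];F=[]
for i in range(8):
    a=get_image("scene"); s,p,R=st(); P.append(p);F.append(R.T@s["force"])
print(np.mean(P,0),np.mean(F,0),s["width"]); crop(a,"s10",190,110,350,250,5)
E
python3 log.py
```

```text
clock: 26.9
eef_pos: [543.8, -25.4, 161.1]
tool_rot: [-1.571, 0.002, -1.851]
force: [0.0, 5.2, 0.7]
width: 20.4
t26.90 phi -1.152 rad 45.0 Ft -1.41 Fr 4.87 Fz -1.42 w 20.4
clock: 27.3
eef_pos: [543.5, -26.4, 163.5]
tool_rot: [-1.571, 0.002, -1.851]
force: [1.1, 6.4, -2.4]
width: 20.7
t27.30 phi -1.094 rad 45.0 Ft -5.06 Fr 4.62 Fz -0.71 w 20.7
[543.47859193 -26.42397627 163.4836607 ] [-6.02835407  1.79804175 -0.13773814] 20.79642324127603
t27.70 phi -1.094 rad 45.0 Ft -4.48 Fr 4.83 Fz -0.67 w 20.8
```

View pics/s10.png

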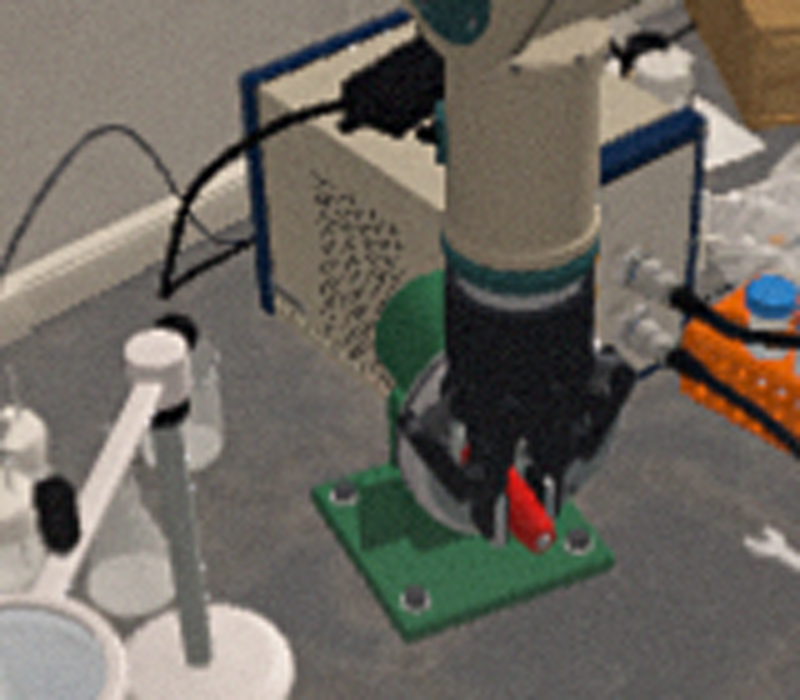

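```bash
python3 -m jog '[{"x":-0.7,"y":1.4,"z":0,"ax":0,"ay":0,"az":0,"grip":10},{"x":-1.3,"y":2.9,"z":0,"ax":0,"ay":0,"az":0,"grip":10},{"x":-1.3,"y":2.9,"z":0,"ax":0,"ay":0,"az":0,"grip":10},{"x":-1.3,"y":2.9,"z":0,"ax":0,"ay":0,"az":0,"grip":10}]'; python3 log.py
```

```text
clock: 28.1
eef_pos: [543.7, -25.6, 161.5]
tool_rot: [-1.57, 0.002, -1.851]
force: [-1.3, 5.0, 6.8]
width: 20.4
t28.10 phi -1.142 rad 44.9 Ft 4.33 Fr 6.92 Fz -2.68 w 20.4
```

```bash
python3 -m jog '[{"x":0.3,"y":-0.7,"z":0,"ax":0,"ay":0,"az":0,"grip":10},{"x":0.3,"y":-0.7,"z":0,"ax":0,"ay":0,"az":0,"grip":10},{"x":0.3,"y":-0.7,"z":0,"ax":0,"ay":0,"az":0,"grip":10}]'; python3 log.py; python3 -m jog '[{"x":0,"y":0,"z":0,"ax":0,"ay":0,"az":0,"grip":10},{"x":0,"y":0,"z":0,"ax":0,"ay":0,"az":0,"grip":10},{"x":0,"y":0,"z":0,"ax":0,"ay":0,"az":0,"grip":10}]'; python3 log.py
python3 - <<'E'
from h import *
b=get_image("top"); crop(b,"t11",50,50,470,320,1.8); s,p,R=st(); print(s["qd"].round(4),s["width"])
E
```

```text
clock: 28.4
eef_pos: [543.7, -25.7, 161.7]
tool_rot: [-1.571, 0.002, -1.851]
force: [0.5, 5.6, 2.3]
width: 20.5
t28.40 phi -1.136 rad 44.9 Ft -0.28 Fr 5.92 Fz -1.02 w 20.5
clock: 28.7
eef_pos: [543.7, -25.7, 161.7]
tool_rot: [-1.571, 0.002, -1.851]
force: [0.1, 5.5, 2.3]
width: 20.7
t28.70 phi -1.136 rad 44.9 Ft -0.16 Fr 5.81 Fz -1.39 w 20.7
[-0.0006  0.0022 -0.0003 -0.0008 -0.0012  0.0025  0.0007] 20.96624671866106
```

View pics/t11.png

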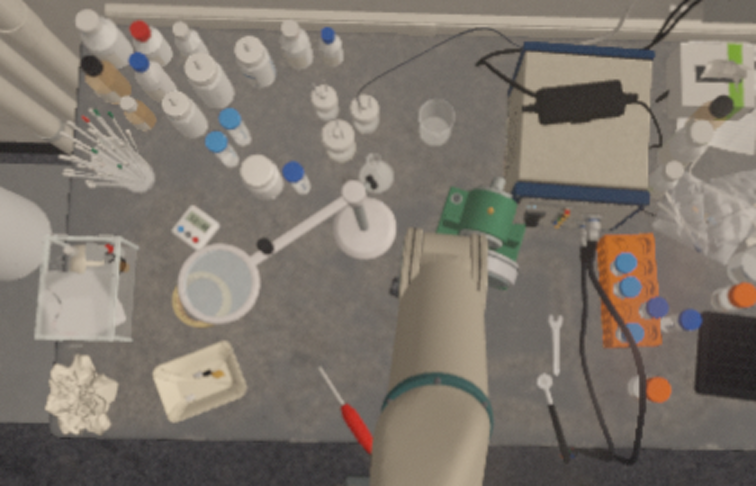

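The handle is held at -1.136 rad and nearly unloaded. The lens is clear at (219,283) in the last picture, and the tools and bottles are where they were.

```bash
python3 -c "
from cell import *
print(finish_job())"
```

```text
the job is handed in; nothing more can be done
None
```

The magnifier is out of the way and the rotor's heavy side is, by my estimate, straight down. The job is handed in with the gripper still holding the crank handle and the rotor at rest.

- **Magnifier:** I swung it clockwise by its knob, about 1.54 rad by the tool's path. It has stayed there.
- **Finding the heavy side:** I gripped the handle and turned the rotor a full turn clockwise, then part of a turn back and forward again, measuring the force along the handle's path. The fit gave a drag of about 0.31 N m, as you stated, and a weight pull of about 0.22 N m. It puts the heavy side down with the handle at about -1.12 rad (64° left of the top).
- **Force sensor check:** I let go of the handle briefly near that position; the sensor's zero error was under 0.1 N. I then gripped it again for the finish.
- **Final state:** The handle is at -1.136 rad, the fingers are closed on it at 20.7 mm, the push along its path is about 0.2 N and the joints are still. The clock stood at about 29 s. In the last top picture the tools and bottles round about look unmoved.

**Disagreements:**
- **Sweep directions:** The clockwise data alone gave -1.10 rad, while the shorter counter-clockwise sweep alone gave -1.31 rad. I used the combined fit and judge it good to a few hundredths of a radian.
- **Cameras:** The two camera views disagreed by 5 to 8 mm. I relied on the top view and on the tool's own position when gripping.

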